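# Ready the deburring bench: scrape the plate, set the grinder speed, load the blocks

## Task

Get the deburring bench ready for the next batch: with the scraper, push all the chips off the work plate into the blue tray at its end (they are sharp, so do not touch them with the gripper), and stand the scraper back inside its yellow outline, lined up with it. Turn the speed dial so that its orange pointer stands on the mark of the same colour as the disc fitted to the grinder. Once the plate is clear of chips, lay all the waiting clamp blocks flat on it, between the rails, and leave the other things on the bench where they are.

Things in the scene. Friction and masses are not known exactly. Their poses are not given: they have to be found in the camera images.
- plate_mid (a point): Centre of the top face of the bare steel work plate, 50 mm above the bench. The plate is fixed, 156 mm along this frame's x and 240 mm along its y; low yellow rails (8 mm wide, 8 mm high) run along its two long edges, 140 mm apart inside; both short ends are open. A blue chip tray, joined to it, lies past its +y end.
- tray_in (a point): Centre of the tray's inner floor, 4 mm above the bench, 180 mm from the plate's centre along +y; axes as plate_mid. The tray is 172 mm (x) by 108 mm (y) inside, its walls reach 42 mm above the bench; its near wall is right under the plate's +y end, whose edge lies at y = 120 mm from the plate's centre.
- scraper: Hand scraper: an orange block 110 mm long (its x), 40 mm thick (its y), 28 mm high with steel edges, and on top a black upright grip 50 mm long (x), 20 mm thick (y), reaching from 28 to 70 mm above its underside. Mass about 0.3 kg. Origin at the centre of its underside. Both long faces are alike; it scrapes along its y.
- scraper_place: The scraper's place: a painted yellow outline 140 mm (x) by 66 mm (y) flat on the bench, no height. Origin at its centre.
- speed_box: Fixed grey speed control box of the grinder, 120 x 120 mm, 55 mm high, with a dial in its top face. Origin at the centre of its underside.
- dial (a joint): Speed dial angle, 0 to 3.9 rad, growing clockwise seen from above. Its orange pointer line points along the box's own +x at 2.0 (pointer direction, counter-clockwise from the box's x, is 2.0 minus the value). The pointer stands on the red mark at 0.7, yellow at 1.6, blue at 3.2; the marks lie on the box's top, 44 mm from the dial's axis. Stays where it is left.
- dial_grip (a point): Point on the dial's axis at the height to grip, 79 mm above the bench. The grip is a bar 48 mm long, 13 mm thick, from 63 to 89 mm above the bench, along the pointer line; the pointer is the orange half. A disc of 54 mm diameter lies under the bar. This frame turns with the dial; its x axis points along the pointer.
- spindle (a point): Tip of the spindle of the blue grinder that lies in its green cradle at the back of the bench (fixed, spindle up, 60 mm above the bench): the disc that lies here is the fitted one.
- disc_red: Red abrasive disc, 115 mm diameter, 7 mm thick, fixed where it is: either fitted on the grinder's spindle or a spare on the green two-post disc stand. Origin at the centre of its underside.
- disc_yellow: Yellow abrasive disc, 115 mm diameter, 7 mm thick, fixed where it is: either fitted on the grinder's spindle or a spare on the green two-post disc stand. Origin at the centre of its underside.
- disc_blue: Blue abrasive disc, 115 mm diameter, 7 mm thick, fixed where it is: either fitted on the grinder's spindle or a spare on the green two-post disc stand. Origin at the centre of its underside.
- casting1: Cast clamp block, bare light metal, 56 (x) x 34 (y) x 30 mm (z), about 0.15 kg, waiting on the bench at the robot's right. Origin at its centre. May be absent.
- casting2: Cast clamp block, bare light metal, 56 (x) x 34 (y) x 30 mm (z), about 0.15 kg, waiting on the bench at the robot's right. Origin at its centre. May be absent.
- casting3: Cast clamp block, bare light metal, 56 (x) x 34 (y) x 30 mm (z), about 0.15 kg, waiting on the bench at the robot's right. Origin at its centre. May be absent.
- casting4: Cast clamp block, bare light metal, 56 (x) x 34 (y) x 30 mm (z), about 0.15 kg, waiting on the bench at the robot's right. Origin at its centre. May be absent.
- chip1: Sharp metal chip, brass coloured, 18 (x) x 14 (y) x 10 mm (z), 15 g, lying on the work plate at the start. Origin at its centre. May be absent.
- chip2: Sharp metal chip, brass coloured, 18 (x) x 14 (y) x 10 mm (z), 15 g, lying on the work plate at the start. Origin at its centre. May be absent.
- chip3: Sharp metal chip, brass coloured, 18 (x) x 14 (y) x 10 mm (z), 15 g, lying on the work plate at the start. Origin at its centre. May be absent.
- chip4: Sharp metal chip, brass coloured, 18 (x) x 14 (y) x 10 mm (z), 15 g, lying on the work plate at the start. Origin at its centre. May be absent.
- chip5: Sharp metal chip, brass coloured, 18 (x) x 14 (y) x 10 mm (z), 15 g, lying on the work plate at the start. Origin at its centre. May be absent.
- oil_can: Red can, 48 mm diameter, 110 mm high; origin at the centre of its underside. Bystander, not needed.
- hammer: Hammer lying on the bench, handle towards its own -x. Bystander, not needed.
- brush: Hand brush lying on the bench. Bystander, not needed.
- wrench: Wrench lying on the bench. Bystander, not needed.
Not all that is in view belongs to the job. What is shaped like the casting1 but brown, green or red is not meant.

How it is judged (in metres and radians):
On the way, in this order (a step that is already met when the one before it is completed fails the run):
1. All chips lie in the tray while no clamp block is on the plate yet (x of chip1 in the frame of tray_in between -0.09 and 0.09 m and y of chip1 in the frame of tray_in between -0.06 and 0.06 m and z of each of chip1, chip2, chip3, chip4, chip5 in the frame of tray_in below 0.036 m and x of chip2 in the frame of tray_in between -0.09 and 0.09 m and y of chip2 in the frame of tray_in between -0.06 and 0.06 m and x of chip3 in the frame of tray_in between -0.09 and 0.09 m and y of chip3 in the frame of tray_in between -0.06 and 0.06 m and x of chip4 in the frame of tray_in between -0.09 and 0.09 m and y of chip4 in the frame of tray_in between -0.06 and 0.06 m and x of chip5 in the frame of tray_in between -0.09 and 0.09 m and y of chip5 in the frame of tray_in between -0.06 and 0.06 m and horizontal distance between each of casting1, casting2, casting3, casting4 and plate_mid above 0.1 m), for 0.2 s.
2. All the waiting clamp blocks lie on the plate (x of casting1 in the frame of plate_mid between -0.06 and 0.06 m and y of casting1 in the frame of plate_mid between -0.12 and 0.12 m and z of casting1 in the frame of plate_mid between 0.01 and 0.034 m and x of casting2 in the frame of plate_mid between -0.06 and 0.06 m and y of casting2 in the frame of plate_mid between -0.12 and 0.12 m and z of casting2 in the frame of plate_mid between 0.01 and 0.034 m and x of casting3 in the frame of plate_mid between -0.06 and 0.06 m and y of casting3 in the frame of plate_mid between -0.12 and 0.12 m and z of casting3 in the frame of plate_mid between 0.01 and 0.034 m and x of casting4 in the frame of plate_mid between -0.06 and 0.06 m and y of casting4 in the frame of plate_mid between -0.12 and 0.12 m and z of casting4 in the frame of plate_mid between 0.01 and 0.034 m), for 0.2 s.
At the end, for the whole second after the job is handed in: All chips in the tray; every block present resting on the plate (any face down, centre within 60 mm of its long centre line); scraper upright on the bench within 25 mm and 0.25 rad of its outline; dial within 0.12 rad of the mark in the fitted disc's colour; all at rest (all of step 2 and x of chip1 in the frame of tray_in between -0.09 and 0.09 m and y of chip1 in the frame of tray_in between -0.06 and 0.06 m and z of each of chip1, chip2, chip3, chip4, chip5 in the frame of tray_in below 0.036 m and x of chip2 in the frame of tray_in between -0.09 and 0.09 m and y of chip2 in the frame of tray_in between -0.06 and 0.06 m and x of chip3 in the frame of tray_in between -0.09 and 0.09 m and y of chip3 in the frame of tray_in between -0.06 and 0.06 m and x of chip4 in the frame of tray_in between -0.09 and 0.09 m and y of chip4 in the frame of tray_in between -0.06 and 0.06 m and x of chip5 in the frame of tray_in between -0.09 and 0.09 m and y of chip5 in the frame of tray_in between -0.06 and 0.06 m and horizontal distance between scraper and scraper_place below 0.025 m and angle between the x axis of scraper and the x axis of scraper_place, either way round below 0.25 rad and angle between scraper's own z axis and vertical below 0.1 rad and height (world z) of scraper below 0.006 m and ((horizontal distance between disc_red and spindle below 0.03 m and value of joint dial between 0.58 and 0.82 rad) or (horizontal distance between disc_yellow and spindle below 0.03 m and value of joint dial between 1.48 and 1.72 rad) or (horizontal distance between disc_blue and spindle below 0.03 m and value of joint dial between 3.08 and 3.32 rad)) and linear speed of each of casting1, casting2, casting3, casting4, scraper below 0.03 m/s and velocity of joint dial below 0.05 rad/s); the robot touches nothing.
It fails at once if The gripper's fingers touch a chip (contact force between the fingers and chip1 above 0.5 N or contact force between the fingers and chip2 above 0.5 N or contact force between the fingers and chip3 above 0.5 N or contact force between the fingers and chip4 above 0.5 N or contact force between the fingers and chip5 above 0.5 N).
It fails at once if A bystander (can, hammer, brush, wrench) is moved more than 5 cm (distance of any of oil_can, hammer, brush, wrench from where it was at the start of the episode above 0.05 m).
Of chip1, chip2, chip3, chip4, chip5 only 3 to 5 are there at a start; the rules pass over those that are not, and their reading is None.
Of casting1, casting2, casting3, casting4 only 3 to 4 are there at a start; the rules pass over those that are not, and their reading is None.
At some moment in a run one of scraper, casting1, casting2, casting3, casting4 may be knocked a few centimetres aside while the robot is not near it.
Once in a run the grip may slacken for a moment while it holds something.
It also fails if it takes over 208 s, if anything falls off the work surface, if the arm or the gripper's body presses on something with over 40 N, if the wrist force passes 120 N, or if a joint passes its speed limit or range.

## Robot

A 6-joint arm with a two-finger parallel gripper is mounted at the origin on the work surface. World frame = base frame: x ahead of the robot, y to its left, z up, the work surface at z = 0. Lengths are in mm, angles in rad, forces in N, time in s.
With the tool pointing down it reaches from about 350 to 775 mm from the base axis. Payload 7.3 kg.
Tool frame: the origin (TCP) lies at the very end of the fingers, on their centre line; the grasp point (between the pads) lies 19 mm behind it; z points along the fingers, y is the line along which they close (so a half turn about z gives the same grasp; the last joint's range is limited). The gripper opens to 92 mm and grips with 3 to 60 N. Pads are 19 mm wide; open, the fingers measure 130 mm over their backs; the gripper's body (75 mm by 190 mm) begins 47 mm behind the grasp point.
Start: joints at [-1.401, 0.342, 1.524, -0, 1.275, -0.146], TCP at [163.075, -499.05, 226.741] pointing down, gripper open.
Joint ranges: [-2.53, 2.53], [-0.77, 2.02], [0.04, 2.7], [-1, 4.14], [0.28, 2.66], [-3.11, 3.11]. Speed limits (rad/s): [2.57, 2.57, 3.14, 3.14, 3.14, 3.14].

## Interface

Orientations are given as [roll, pitch, yaw] about the fixed x, y, z axes, in that order (R = Rz(yaw) Ry(pitch) Rx(roll)).
In Python, from plant import get_obs, optics, ticket, finder gives the robot as it stands.
- The arm moves only by the tool send_rows, never from a script. Its arguments are lists of equal length, an entry for each row: "offset": the shift along the tool's x, y, z scaled (see below), a list of three; "delta_rot": the turn, a rotation vector about the tool's x, y, z scaled (see below), a list of three. In form: {"offset": [[dx, dy, dz], ...], "delta_rot": [[rx, ry, rz], ...]}. A call has 1 to 8 rows; each row is the pose to reach, as a shift and turn from the pose commanded when the call began, along the tool's axes at that moment, turning the shorter way round; what a row does not reach only later rows make up. The controller multiplies each number of a shift by 120 mm and each number of a turn by 360 degrees. A row lasts 1/8 s, in which the tool goes at most 62.5 mm and 10.7 degrees, less where a joint would pass 70% of its speed; a pose out of reach is approached as far as the arm can. A call with a number of a shift or a turn outside -1 to 1 is refused whole. A call with a gripper value outside its range is refused whole. "grip" is the opening, from 0 (shut) to 1 (fully open), set as the call begins (left out, the last holds). The fingers move at their own pace and stop on an object; the grip force is fixed at half the most. Time passes only in rows, so rows that repeat a pose let the fingers close. It gives the time, the measured TCP pose, the force, the opening and the grip force at its end, in the units of the state.
- get_obs(): the state, without advancing time (a new reading comes with each control period).
- optics.capture(name): name is "scene" or "top" or "wrist"; returns the picture (384x512x3 uint8, red, green, blue); there is no depth.
- optics.get_calibration(name): a dict with "fx", "fy", "cx", "cy" (pixels), "world_from_camera" (4x4, takes a point from camera to world coordinates). Camera axes: x right, y down, z forward; pixel columns grow to the right and rows downward; lengths in mm; the calibration is good to about 2 mm. A picture is of the moment at which its call begins: read the wrist's pose just before it. get_calibration takes no time and is no camera call; for the wrist camera it gives the pose at the moment of the call.
- ticket.close_job(): hands the job in; it is judged then, once.
Trained networks look in the newest picture that a camera, given by its name, has taken for a name from the list of things; names that differ only in an ending like _2 or _b are one class to them, and where a whole thing is asked for, a point or a joint stands for the part that bears it (a point fixed in the world has none). Each returns a list of dicts, best first, with "confidence" (0 to 1); they miss things now and then, are a little off and sometimes report something else, mostly with a low value. They report only what shows in the picture. A call takes as long as a camera call. They do not tell look-alikes from the thing itself.
- finder.boxes_of(target, camera): "box" ([left, top, right, bottom] in pixels, round what is visible of it).
- finder.silhouettes(target, camera): "region" (384x512 bool, what is visible of it) and "box" ([left, top, right, bottom] in pixels, round what is visible of it).
- finder.pinpoint(target, camera): "uv" ([column, row] in pixels: a listed point, or the origin of a listed thing).
The state is a dict: "time": time; "joint_positions": joint angles; "dq": joint speeds; "tau": joint torques, N m; "tool_pos": TCP position; "tcp_rot": TCP orientation; "contact_force": force on the tool from outside, world axes, zero at the start; "moment": the same for the moment, N m; "grip_width": finger opening in mm; "finger_force": force on a finger pad.
Only numpy, scipy, OpenCV 4.12 (cv2) and the standard library are available. Lean on these libraries where they do the work, as an engineer would, in place of code of your own. Each camera call takes 0.05 s, during which the arm holds its last target. There are 200 camera calls.

## Working session

There is one attempt and no reset: what is moved stays moved. The work goes in short steps, Python scripts to look and compute and a tool call to move; the robot and the scene stay as the last step left them, time stands still between calls to the robot, and variables do not carry over. Pictures are saved under pics/ and viewed, at most 14 in all, crops included, and the job is handed in when it is done.

Besides the shell and the picture viewer there is one more tool, called after "Request:" by a JSON object that holds its "name" and its "arguments". send_rows: Moves the arm, as the interface text tells. Its arguments: {"type":"object","properties":{"offset":{"type":"array"},"delta_rot":{"type":"array"},"grip":{"type":"number"}},"required":["offset","delta_rot"]}

```bash
mkdir -p pics; ls
cat > h.py <<'E'
import numpy as np, cv2
from plant import get_obs, optics, ticket, finder
from scipy.spatial.transform import Rotation as R
def cap(cam,fn=None):
    im=optics.capture(cam)
    if fn: cv2.imwrite('pics/'+fn,im[:,:,::-1])
    return im
def ray(cam,uv,cal=None):
    c=cal or optics.get_calibration(cam); T=np.array(c['world_from_camera'])
    d=T[:3,:3]@np.array([(uv[0]-c['cx'])/c['fx'],(uv[1]-c['cy'])/c['fy'],1.]); return T[:3,3],d/np.linalg.norm(d)
def onz(cam,uv,z,cal=None):
    o,d=ray(cam,uv,cal); return o+d*(z-o[2])/d[2]
def tri(rays):
    A=sum(np.eye(3)-np.outer(d,d) for o,d in rays); b=sum((np.eye(3)-np.outer(d,d))@o for o,d in rays)
    return np.linalg.solve(A,b)
def proj(cam,p,cal=None):
    c=cal or optics.get_calibration(cam); T=np.linalg.inv(np.array(c['world_from_camera'])); q=T[:3,:3]@np.array(p)+T[:3,3]
    return np.array([c['fx']*q[0]/q[2]+c['cx'],c['fy']*q[1]/q[2]+c['cy']])
E
python3 - <<'E'
from h import *
o=get_obs(); print(o)
a=cap('scene','s0.png'); b=cap('top','t0.png')
for c in('scene','top'): print(c,np.round(np.array(optics.get_calibration(c)['world_from_camera']),3).tolist(),optics.get_calibration(c)['fx'])
E
```

```text
pics
{'time': 0.0, 'joint_positions': array([-1.40100108e+00,  3.42744008e-01,  1.52503433e+00, -2.11774985e-05,
        1.27538295e+00, -1.46002668e-01]), 'dq': array([ 2.33461623e-04, -1.95485098e-04,  4.81299097e-04, -5.76881427e-04,
       -8.41554834e-05,  7.66477044e-04]), 'tau': array([-2.32031991e-03, -4.31238198e+01, -2.44221103e+01,  7.15794484e-02,
        5.61091723e-02, -1.27075969e-04]), 'tool_pos': array([ 162.99522014, -498.62364771,  226.02787133]), 'tcp_rot': array([-3.14003776e+00, -2.08177283e-04,  3.15803931e-01]), 'contact_force': array([-0.2150121 ,  0.79900872, -0.11881066]), 'moment': array([-0.02760254, -0.00257411, -0.04205172]), 'finger_force': 0.0, 'grip_width': 91.80311739357532}
scene [[-0.1, 0.765, -0.636, 1240.079], [0.995, 0.073, -0.068, -32.209], [-0.006, -0.64, -0.769, 896.888], [0.0, 0.0, 0.0, 1.0]] 355.63385561320376
top [[0.023, -0.991, 0.134, 367.148], [-1.0, -0.024, -0.005, -98.674], [0.009, -0.134, -0.991, 1292.059], [0.0, 0.0, 0.0, 1.0]] 351.05094513410666
```

View pics/t0.png

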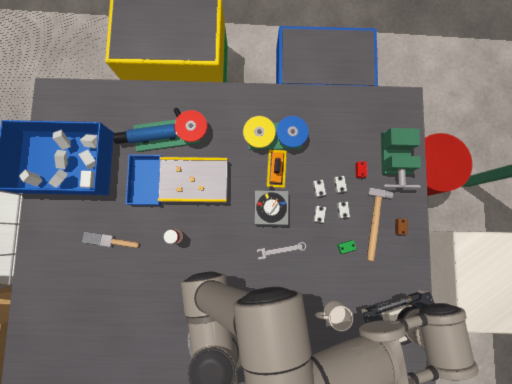

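View pics/s0.png

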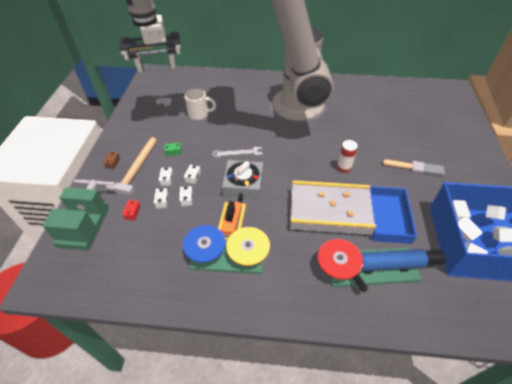

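The red disc sits on the grinder (top ~190,126), so the target dial value is 0.7. Four white blocks are at (320-345,184-214), about 4 chips are on the plate (160-228,160-200), and the scraper is at (277,168), beside the spare discs. Next I measure with the networks.

Run:
```python
from h import *
for c in('top','scene'):
    cap(c)
    for n in['plate_mid','tray_in','scraper','scraper_place','speed_box','dial_grip','spindle','casting1','chip1','oil_can','disc_red','disc_yellow','disc_blue']:
        r=finder.pinpoint(n,c)
        z={'plate_mid':50,'tray_in':4,'dial_grip':79,'spindle':60,'casting1':15,'chip1':55}.get(n,0)
        print(c,n,[(np.round(x['uv'],1).tolist(),round(x['confidence'],2),np.round(onz(c,x['uv'],z)[:2]).tolist()) for x in r[:8]])
```

```text
top plate_mid [([191.7, 178.4], 0.86, [559.0, 120.0])]
top tray_in [([149.6, 177.3], 0.71, [567.0, 284.0])]
top scraper [([279.9, 168.1], 0.56, [614.0, -199.0]), ([276.0, 166.2], 0.21, [621.0, -185.0])]
top scraper_place [([272.3, 169.1], 0.57, [609.0, -171.0])]
top speed_box [([268.3, 208.4], 0.94, [462.0, -158.0]), ([280.1, 249.5], 0.17, [314.0, -204.0])]
top dial_grip [([271.4, 205.1], 0.73, [468.0, -165.0]), ([319.0, 188.0], 0.61, [531.0, -331.0])]
top spindle [([192.3, 128.3], 0.95, [741.0, 124.0])]
top casting1 [([400.1, 228.9], 0.65, [397.0, -637.0]), ([318.9, 215.6], 0.6, [439.0, -342.0]), ([346.6, 243.1], 0.53, [342.0, -442.0]), ([339.8, 183.8], 0.52, [557.0, -420.0]), ([320.7, 187.2], 0.5, [543.0, -349.0]), ([362.6, 167.2], 0.45, [622.0, -505.0]), ([147.0, 178.8], 0.44, [559.0, 290.0]), ([342.2, 210.3], 0.43, [460.0, -427.0])]
top chip1 [([199.3, 188.7], 0.58, [522.0, 90.0]), ([177.9, 171.9], 0.58, [581.0, 169.0]), ([193.5, 177.8], 0.56, [561.0, 112.0]), ([180.2, 189.5], 0.45, [517.0, 158.0]), ([189.0, 180.6], 0.31, [550.0, 128.0])]
top oil_can [([176.4, 235.5], 0.73, [355.
[... 826 characters left out ...]
 [556.0, -332.0]), ([174.9, 148.7], 0.55, [329.0, -433.0]), ([129.3, 211.1], 0.55, [619.0, -504.0]), ([319.1, 195.3], 0.27, [499.0, 83.0])]
scene chip1 [([319.9, 194.4], 0.48, [529.0, 80.0]), ([346.4, 194.9], 0.48, [523.0, 161.0]), ([331.3, 201.8], 0.41, [554.0, 114.0])]
scene oil_can [([344.6, 165.6], 0.96, [342.0, 175.0]), ([138.1, 168.1], 0.37, [423.0, -544.0])]
scene disc_red [([341.3, 262.2], 0.72, [726.0, 145.0])]
scene disc_yellow [([251.0, 246.6], 0.9, [700.0, -114.0]), ([241.9, 169.5], 0.45, [395.0, -181.0]), ([329.2, 203.8], 0.29, [519.0, 117.0]), ([348.4, 212.8], 0.17, [549.0, 176.0])]
scene disc_blue [([201.8, 244.3], 0.71, [706.0, -259.0]), ([322.2, 194.7], 0.41, [483.0, 95.0])]
```

Run:
```python
from h import *
im=cv2.imread('pics/t0.png')
cv2.imwrite('pics/t0c.png',cv2.resize(im[110:240,120:380],None,fx=3,fy=3,interpolation=cv2.INTER_CUBIC))
```

```text
(no output)
```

View pics/t0c.png

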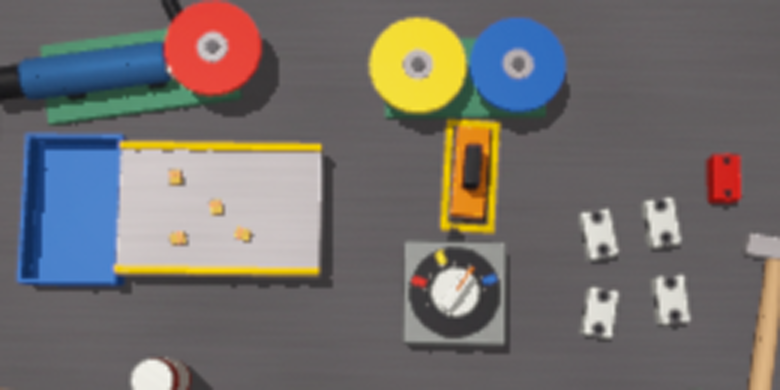

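```bash
cat >> h.py <<'E'
def plan(p,yaw=None,cur=None):
    """print offset/delta_rot to bring TCP to p (mm), tool x at world yaw, tool down"""
    o=get_obs(); Rc=R.from_euler('xyz',o['tcp_rot']); y0=o['tcp_rot'][2]
    if yaw is None: yaw=y0
    d=Rc.inv().apply(np.array(p)-o['tool_pos'])/120
    g=R.from_euler('xyz',[np.pi,0,yaw]); rv=(Rc.inv()*g).as_rotvec()/(2*np.pi)
    print('cur',o['tool_pos'].round(1),'yaw',round(y0,3),'j6',round(o['joint_positions'][5],2),'-> off',d.round(3).tolist(),'rot',rv.round(4).tolist())
E
python3 - <<'E'
from h import *
c=optics.get_calibration('wrist'); T=np.array(c['world_from_camera']); o=get_obs()
Rc=R.from_euler('xyz',o['tcp_rot']).as_matrix()
print((Rc.T@(T[:3,3]-o['tool_pos'])).round(1),(Rc.T@T[:3,:3]).round(3),c['fx'],c['cx'],c['cy'])
plan([480,-185,330],0.0); plan([500,-385,300],0.0)
E
```

```text
[  73.9    0.4 -158.3] [[ 0.001 -0.961 -0.278]
 [ 1.     0.     0.001]
 [-0.001 -0.278  0.961]] 289.586042216985 257.7648047344383 188.49447432522004
cur [ 163.1 -499.1  226.7] yaw 0.316 j6 -0.15 -> off [3.323, -1.667, -0.861] rot [0.0, 0.0, 0.0503]
cur [ 163.1 -499.1  226.7] yaw 0.316 j6 -0.15 -> off [2.964, -0.031, -0.611] rot [0.0, 0.0, 0.0503]
```

Request:
{"name": "send_rows", "arguments": {"offset": [[0.42, -0.21, -0.1], [0.83, -0.42, -0.2], [0.83, -0.42, -0.2]], "delta_rot": [[0, 0, 0], [0, 0, 0], [0, 0, 0]], "grip": 0.8}}

```text
time: 1.88
tool_pos: [244.3, -418.3, 251.9]
tcp_rot: [3.14, -0.001, 0.32]
contact_force: [-0.0, 0.2, -0.2]
grip_width: 74.0
finger_force: 0.0
```

Request:
{"name": "send_rows", "arguments": {"offset": [[0.42, -0.21, -0.1], [0.83, -0.42, -0.2], [0.83, -0.42, -0.2]], "delta_rot": [[0, 0, 0], [0, 0, 0], [0, 0, 0]]}}

```text
time: 2.25
tool_pos: [322.9, -340.1, 275.6]
tcp_rot: [3.14, -0.001, 0.32]
contact_force: [-0.6, -0.6, -0.4]
grip_width: 73.4
finger_force: 0.0
```

Request:
{"name": "send_rows", "arguments": {"offset": [[0.42, -0.21, -0.1], [0.83, -0.42, -0.2], [0.83, -0.42, -0.2]], "delta_rot": [[0, 0, 0], [0, 0, 0], [0, 0, 0]]}}

```text
time: 2.62
tool_pos: [401.6, -261.8, 299.1]
tcp_rot: [3.14, -0.001, 0.32]
contact_force: [0.1, -0.8, 0.1]
grip_width: 73.0
finger_force: 0.0
```

Request:
{"name": "send_rows", "arguments": {"offset": [[0.42, -0.21, -0.1], [0.83, -0.42, -0.2], [0.83, -0.42, -0.2], [0.83, -0.42, -0.2]], "delta_rot": [[0, 0, 0.025], [0, 0, 0.05], [0, 0, 0.05], [0, 0, 0.05]]}}

```text
time: 3.12
tool_pos: [478.2, -185.2, 321.8]
tcp_rot: [3.141, 0.002, 0.002]
contact_force: [0.2, 0.0, -0.4]
grip_width: 73.5
finger_force: 0.0
```

Run:
```python
from h import *
plan([480,-185,320],0.0); cap('wrist','w0.png')
np.save('w0cal.npy',optics.get_calibration('wrist'),allow_pickle=True)
```

```text
cur [ 478.2 -185.2  321.8] yaw 0.002 j6 1.05 -> off [0.015, -0.002, 0.015] rot [0.0, 0.0003, 0.0003]
```

View pics/w0.png

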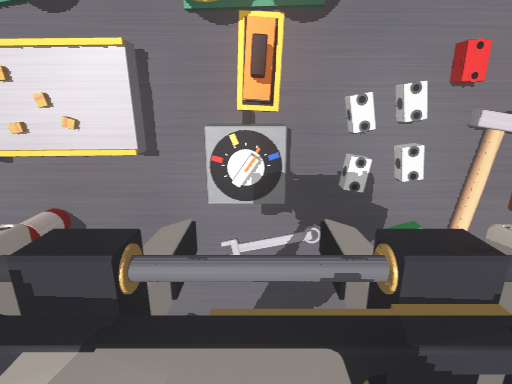

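The wrist view shows the scraper at (260,55), inside its outline but a little off centre, with the dial at (246,167), pointing up-right. The blocks are at (360,112), (411,102), (354,173) and (408,162). The pixels will be turned into metric positions by colour.

```bash
cat >> h.py <<'E'
def rect(mask,cam,z,cal):
    """largest blobs of mask -> list of (centre xy, yaw of long side, sizes) on plane z"""
    n,l,s,c=cv2.connectedComponentsWithStats(mask.astype(np.uint8)); out=[]
    for i in np.argsort(-s[1:,4])[:8]+1:
        if s[i,4]<40: continue
        P=np.array([onz(cam,(u,v),z,cal)[:2] for v,u in np.argwhere(l==i)[:, :]]).astype(np.float32)
        (cx,cy),(a,b),t=cv2.minAreaRect(P)
        if b>a: a,b,t=b,a,t+90
        out.append((c[i].round(),s[i,4],(round(cx,1),round(cy,1)),round(((np.radians(t)+np.pi/2)%np.pi)-np.pi/2,3),(round(a),round(b))))
    return out
E
python3 - <<'E'
from h import *
cal=np.load('w0cal.npy',allow_pickle=True).item()
im=cv2.imread('pics/w0.png'); hsv=cv2.cvtColor(im,cv2.COLOR_BGR2HSV); H,S,V=[hsv[:,:,i].astype(int) for i in range(3)]
u,v=np.meshgrid(np.arange(512),np.arange(384)); up=v<215
yel=up&(H>=24)&(H<34)&(S>150)&(V>120); org=up&(H>=8)&(H<20)&(S>140)&(V>110); wht=up&(S<50)&(V>150)
print('hues scraper',hsv[40,250],hsv[90,262],'outline',hsv[60,239],hsv[107,255], 'chip',hsv[100,41],'casting',hsv[112,355], 'ptr',hsv[165,250])
for nm,m,z in(('yel z0',yel,0),('yel z58',yel,58),('org z28',org,28),('org z89',org,89),('white z30',wht,30),('white z89',wht,89)):
    print(nm); [print('  ',r) for r in rect(m,'wrist',z,cal)]
blk=(V<45)&up&(abs(u-260)<15)&(abs(v-55)<30)
print('grip z70',rect(blk,'wrist',70,cal))
E
```

```text
hues scraper [ 17 152 255] [ 16 160 254] outline [ 29 140 255] [ 28 149 254] chip [ 21 130 244] casting [  0   0 253] ptr [ 14 158 253]
yel z0
   (array([42., 41.]), np.int32(531), (643.0, 137.4), np.float64(-1.569), (130, 8))
   (array([ 31., 153.]), np.int32(310), (473.7, 186.1), np.float64(-1.569), (115, 7))
   (array([103., 152.]), np.int32(257), (475.5, 70.7), np.float64(-1.569), (105, 7))
   (array([275.,  85.]), np.int32(234), (606.6, -216.4), np.float64(-0.189), (133, 25))
yel z58
   (array([42., 41.]), np.int32(531), (632.1, 98.3), np.float64(-1.569), (114, 7))
   (array([ 31., 153.]), np.int32(310), (483.2, 141.2), np.float64(-1.569), (101, 6))
   (array([103., 152.]), np.int32(257), (484.8, 39.7), np.float64(-1.569), (93, 6))
   (array([275.,  85.]), np.int32(234), (600.0, -212.7), np.float64(-0.189), (117, 22))
org z28
   (array([258.,  58.]), np.int32(1729), (614.4, -186.4), np.float64(-0.065), (110, 43))
org z89
   (array([258.,  58.]), np.int32(1729), (606.0, -186.4), np.float64(-0.065), (95, 37))
white z30
   (array([67., 98.]), np.int32(12650), (557.8, 108.4), np.flo
[... 650 characters left out ...]
ray([67., 98.]), np.int32(12650), (557.1, 69.8), np.float64(-1.563), (186, 127))
   (array([238., 154.]), np.int32(1664), (470.7, -169.3), np.float64(-1.569), (109, 108))
   (array([245., 167.]), np.int32(1030), (468.9, -169.2), np.float64(-1.14), (52, 50))
   (array([412., 101.]), np.int32(914), (555.5, -385.2), np.float64(0.154), (48, 40))
   (array([409., 161.]), np.int32(822), (476.1, -393.7), np.float64(0.132), (53, 41))
   (array([361., 112.]), np.int32(801), (541.8, -320.6), np.float64(0.191), (49, 36))
   (array([356., 171.]), np.int32(614), (461.1, -321.0), np.float64(-0.156), (50, 37))
   (array([495., 120.]), np.int32(563), (532.6, -501.1), np.float64(1.416), (48, 21))
grip z70 []
```

Run:
```python
from h import *
cal=np.load('w0cal.npy',allow_pickle=True).item()
P=[onz('wrist',p,0,cal)[:2] for p in((243,11),(284,13),(278,109),(237,108))]
print('outline',np.round(P),np.mean(P,0), 'yaw',np.arctan2(*(P[0]-P[3])[::-1]),np.arctan2(*(P[1]-P[2])[::-1]))
im=cv2.imread('pics/w0.png'); g=im.max(2)[25:85,245:275]
m=np.zeros((384,512),bool); m[25:85,245:275]=g<70
print('grip',rect(m,'wrist',70,cal))
# two-view heights
cap('top');cap('scene')
for n in('scraper','casting1'):
    for c in('top','scene','wrist'):
        if c=='wrist': cap('wrist')
        print(n,c,[(np.round(x['uv'],1).tolist(),round(x['confidence'],2)) for x in finder.pinpoint(n,c)[:7]])
plan([614,-186,100],-0.065)
```

```text
outline [[ 683. -165.]
 [ 681. -225.]
 [ 545. -219.]
 [ 546. -153.]] [ 613.89852662 -190.28435801] yaw -0.08259245036669394 -0.043783584980813015
grip []
scraper top [([180.1, 189.4], 0.28)]
scraper scene [([229.9, 219.9], 0.94)]
scraper wrist [([257.3, 60.5], 0.58)]
casting1 top [([401.7, 225.0], 0.78), ([342.1, 210.3], 0.71), ([320.2, 215.7], 0.71), ([347.1, 246.2], 0.57), ([362.4, 169.8], 0.56), ([341.0, 183.6], 0.54)]
casting1 scene [([110.5, 159.7], 0.77), ([161.1, 197.3], 0.7), ([129.5, 209.4], 0.7), ([163.3, 177.3], 0.69), ([173.4, 150.7], 0.69), ([187.4, 198.1], 0.65), ([193.9, 175.5], 0.5)]
casting1 wrist [([411.2, 101.7], 0.97), ([471.0, 61.4], 0.82), ([361.0, 111.8], 0.74), ([409.4, 159.6], 0.71), ([404.9, 237.3], 0.69), ([355.2, 173.4], 0.61)]
cur [ 479.1 -183.8  322.7] yaw 0.002 j6 1.05 -> off [1.124, 0.02, 1.856] rot [0.0, -0.0, 0.0106]
```

Request:
{"name": "send_rows", "arguments": {"offset": [[0.5, 0.01, 0.4], [0.95, 0.02, 0.8], [1, 0.02, 0.95], [1, 0.02, 0.95]], "delta_rot": [[0, 0, 0.01], [0, 0, 0.01], [0, 0, 0.01], [0, 0, 0.01]]}}

```text
time: 4.18
tool_pos: [598.7, -185.0, 204.8]
tcp_rot: [-3.139, 0.007, -0.06]
contact_force: [-0.4, 1.0, -0.2]
grip_width: 73.5
finger_force: 0.0
```

Request:
{"name": "send_rows", "arguments": {"offset": [[0.12, -0.01, 0.3], [0.12, -0.01, 0.6], [0.12, -0.01, 0.6]], "delta_rot": [[0, 0, 0], [0, 0, 0], [0, 0, 0]]}}

```text
time: 4.55
tool_pos: [611.9, -185.2, 135.8]
tcp_rot: [-3.14, 0.004, -0.061]
contact_force: [-0.3, 0.5, 0.3]
grip_width: 73.4
finger_force: 0.0
```

Run:
```python
from h import *
plan([614,-186,33],-0.065); im=cap('wrist','w1.png')
cal=np.load('w0cal.npy',allow_pickle=True).item()
a,b=[(161.1,197.3),(187.4,198.1),(163.3,177.3),(193.9,175.5)],[(411.2,101.7),(361,111.8),(409.4,159.6),(355.2,173.4)]
for p,q in zip(a,b): print('casting',tri([ray('scene',p),ray('wrist',q,cal)]).round(1))
print('scraper',tri([ray('scene',(229.9,219.9)),ray('wrist',(257.3,60.5),cal)]).round(1))
```

```text
cur [ 611.9 -185.2  135.8] yaw -0.061 j6 1.22 -> off [0.021, 0.006, 0.857] rot [-0.0002, 0.0006, 0.0006]
casting [ 556.4 -420.7   16.7]
casting [ 541.  -344.9    4.4]
casting [ 464.6 -438.5    8. ]
casting [ 440.9 -345.4    4.2]
scraper [ 615.9 -187.2    6.6]
```

View pics/w1.png

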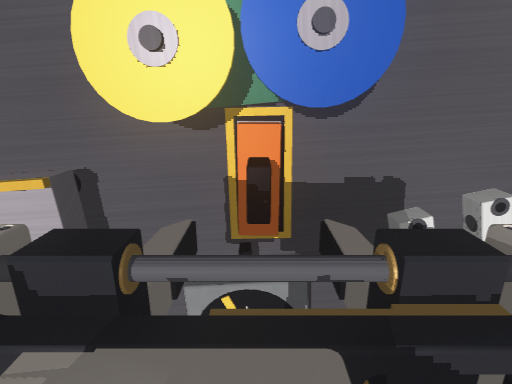

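The grip sits centred between the fingers (259,190) and the discs are clear of the body, so I descend and grip.

Request:
{"name": "send_rows", "arguments": {"offset": [[0.02, 0.005, 0.4], [0.02, 0.005, 0.7], [0.02, 0.005, 0.85], [0.02, 0.005, 0.85]], "delta_rot": [[0, 0, 0], [0, 0, 0], [0, 0, 0], [0, 0, 0]]}}

```text
time: 5.1
tool_pos: [616.3, -186.6, 35.6]
tcp_rot: [3.141, -0.001, -0.061]
contact_force: [-0.2, 0.8, -0.2]
grip_width: 73.4
finger_force: 0.0
```

Request:
{"name": "send_rows", "arguments": {"offset": [[0, 0, 0], [0, 0, 0], [0, 0, 0], [0, 0, 0], [0, 0, 0], [0, 0, 0]], "delta_rot": [[0, 0, 0], [0, 0, 0], [0, 0, 0], [0, 0, 0], [0, 0, 0], [0, 0, 0]], "grip": 0}}

```text
time: 5.85
tool_pos: [615.9, -186.2, 34.6]
tcp_rot: [-3.142, 0.0, -0.061]
contact_force: [0.6, -1.1, -1.9]
grip_width: 19.5
finger_force: 30.0
```

Request:
{"name": "send_rows", "arguments": {"offset": [[0, 0, -0.3], [0, 0, -0.7], [0, 0, -1], [0, 0, -1]], "delta_rot": [[0, 0, 0], [0, 0, 0], [0, 0, 0], [0, 0, 0]]}}

```text
time: 6.35
tool_pos: [617.4, -186.9, 157.6]
tcp_rot: [3.139, -0.006, -0.061]
contact_force: [0.5, -0.7, -3.0]
grip_width: 20.0
finger_force: 30.0
```

Request:
{"name": "send_rows", "arguments": {"offset": [[-0.2, -0.4, -0.3], [-0.4, -0.8, -0.6], [-0.45, -1, -0.7], [-0.45, -1, -0.7]], "delta_rot": [[0, 0, 0], [0, 0, 0], [0, 0, 0], [0, 0, 0]]}}

```text
time: 6.85
tool_pos: [568.9, -61.2, 238.2]
tcp_rot: [-3.141, 0.001, -0.058]
contact_force: [-0.5, -0.5, -3.3]
grip_width: 19.7
finger_force: 30.0
```

Request:
{"name": "send_rows", "arguments": {"offset": [[-0.2, -0.4, -0.3], [-0.4, -0.8, -0.5], [-0.45, -1, -0.6], [-0.45, -1, -0.6]], "delta_rot": [[0, 0, 0], [0, 0, 0], [0, 0, 0], [0, 0, 0]]}}

```text
time: 7.35
tool_pos: [522.8, 60.6, 309.7]
tcp_rot: [3.141, 0.001, -0.059]
contact_force: [0.7, -0.8, -2.7]
grip_width: 19.8
finger_force: 30.0
```

Run:
```python
from h import *
plan([500,100,280],0); im=cap('wrist','w2.png')
np.save('w2cal.npy',optics.get_calibration('wrist'),allow_pickle=True)
print('wrist plate',finder.pinpoint('plate_mid','wrist'),[ (x['uv'],x['confidence']) for x in finder.pinpoint('chip1','wrist')])
```

```text
cur [522.8  60.6 309.7] yaw -0.059 j6 1.6 -> off [-0.209, -0.317, 0.248] rot [0.0, 0.0002, -0.0094]
wrist plate [{'uv': [217.7, 137.2], 'confidence': 0.7}] [([175.8, 115.6], 0.72), ([186.9, 162.0], 0.69), ([218.8, 137.0], 0.46)]
```

View pics/w2.png

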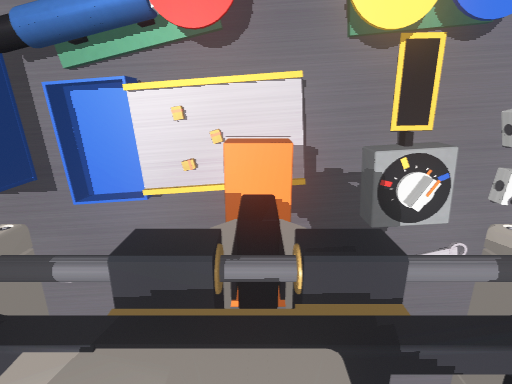

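The plate shows at (125-303,72-190), with the tray to its left, and the empty outline is clear at (393-445,33-132). I use these pixels to measure the plate and outline.

Run:
```python
from h import *
cal=np.load('w2cal.npy',allow_pickle=True).item()
im=cv2.imread('pics/w2.png'); hsv=cv2.cvtColor(im,cv2.COLOR_BGR2HSV); H,S,V=[hsv[:,:,i].astype(int) for i in range(3)]
u,v=np.meshgrid(np.arange(512),np.arange(384))
yel=(H>=22)&(H<35)&(S>100)&(V>100)
print('outline',rect(yel&(u>380)&(u<450)&(v>28)&(v<140),'wrist',0,cal)[:1])
rail=yel&(u<310)&(v>65)&(v<200)
rr=rect(rail,'wrist',58,cal); [print(r) for r in rr]
for nm,(p,q) in {'far':((125,86),(302,74)),'near':((145,191),(304,183))}.items():
    print(nm,onz('wrist',p,58,cal).round(1),onz('wrist',q,58,cal).round(1))
e=[(125,88),(148,190)]
print('end+y',[onz('wrist',x,50,cal).round(1) for x in e], '-y corner',onz('wrist',(303,130),50,cal).round(1))
white=(S<40)&(V>120)&(u<306)&(v>72)&(v<192)
print('white',rect(white,'wrist',50,cal)[:1])
for p in [(178,114),(216,136),(188,165)]: print('chip',onz('wrist',p,55,cal).round(1))
for c in ('top','scene'):
    i2=cap(c); h=cv2.cvtColor(i2,cv2.COLOR_RGB2HSV); m=(h[:,:,0]>=22)&(h[:,:,0]<35)&(h[:,:,1]>100)&(h[:,:,2]>100)
    b=(130,150,235,210) if c=='top' else (285,175,380,240)
    mm=np.zeros_like(m); mm[b[1]:b[3],b[0]:b[2]]=m[b[1]:b[3],b[0]:b[2]]
    print(c); [print('  ',r) for r in rect(mm,c,58,None)]
```

```text
outline [(array([418.,  82.]), np.int32(1229), (612.9, -189.5), np.float64(-0.042), (140, 66))]
(array([212.,  80.]), np.int32(1181), (631.2, 112.6), np.float64(-1.56), (239, 8))
(array([183., 190.]), np.int32(419), (482.9, 170.7), np.float64(-1.562), (120, 8))
(array([177., 115.]), np.int32(61), (588.5, 164.6), np.float64(-1.442), (12, 9))
(array([216., 139.]), np.int32(53), (553.7, 114.4), np.float64(-1.316), (11, 9))
far [630.6 229.1  58. ] [631.5  -6.8  58. ]
near [484.1 227.1  58. ] [482.1  -7.1  58. ]
end+y [array([628.7, 233. ,  50. ]), array([483.1, 225.8,  50. ])] -y corner [557.9  -8.1  50. ]
white [(array([211., 126.]), np.int32(13195), (557.2, 111.6), np.float64(-1.561), (239, 139))]
chip [590.4 164.3  55. ]
chip [557.4 115.1  55. ]
chip [518.5 159.7  55. ]
top
   (array([213., 200.]), np.int32(65), (482.5, 43.2), np.float64(-1.547), (92, 7))
   (array([172., 199.]), np.int32(60), (481.0, 184.0), np.float64(1.556), (99, 7))
   (array([216., 158.]), np.int32(44), (633.9, 31.2), np.float64(-1.546), (64, 7))
scene
   (array([333., 223.]), np.int32(169), (633.4, 115.5), np.float64(-1.562), (234, 8))
   (array([341., 185.]), np.int32(102), (484.3, 150.3), np.float64(-1.55), (158, 9))
```

Request:
{"name": "send_rows", "arguments": {"offset": [[0.15, 0.16, 0.3], [0.3, 0.32, 0.6], [0.3, 0.32, 0.75], [0.3, 0.32, 0.75]], "delta_rot": [[0, 0, -0.01], [0, 0, -0.011], [0, 0, -0.011], [0, 0, -0.011]]}}

```text
time: 8.1
tool_pos: [555.6, 18.3, 218.5]
tcp_rot: [-3.141, 0.005, 0.006]
contact_force: [-0.3, -0.2, -2.5]
grip_width: 19.5
finger_force: 30.0
```

Request:
{"name": "send_rows", "arguments": {"offset": [[0, 0, 0.3], [0, 0, 0.6], [0, 0, 0.75], [0, 0, 0.75]], "delta_rot": [[0, 0, 0], [0, 0, 0], [0, 0, 0], [0, 0, 0]]}}

```text
time: 8.6
tool_pos: [556.1, 19.2, 130.3]
tcp_rot: [-3.142, 0.002, 0.008]
contact_force: [-0.0, -0.5, -1.4]
grip_width: 20.1
finger_force: 30.0
```

Run:
```python
from h import *
plan([557,20,86],0.009)
```

```text
cur [556.1  19.2 130.3] yaw 0.008 j6 1.46 -> off [0.008, -0.007, 0.369] rot [-0.0, 0.0003, -0.0002]
```

Request:
{"name": "send_rows", "arguments": {"offset": [[0.01, 0, 0.2], [0.01, 0, 0.3], [0.01, 0, 0.37], [0.01, 0, 0.37], [0.01, 0, 0.37]], "delta_rot": [[0, 0, 0], [0, 0, 0], [0, 0, 0], [0, 0, 0], [0, 0, 0]]}}

```text
time: 9.22
tool_pos: [558.1, 19.3, 87.0]
tcp_rot: [3.141, -0.001, 0.008]
contact_force: [0.3, 0.6, -2.3]
grip_width: 19.9
finger_force: 30.0
```

Request:
{"name": "send_rows", "arguments": {"offset": [[0, -0.12, 0], [0, -0.24, 0], [0, -0.36, 0], [0, -0.48, 0], [0, -0.6, 0], [0, -0.72, 0], [0, -0.84, 0], [0, -0.9, 0]], "delta_rot": [[0, 0, 0], [0, 0, 0], [0, 0, 0], [0, 0, 0], [0, 0, 0], [0, 0, 0], [0, 0, 0], [0, 0, 0]]}}

```text
time: 10.22
tool_pos: [556.7, 128.3, 86.2]
tcp_rot: [3.141, 0.0, 0.009]
contact_force: [-0.6, -0.8, -2.2]
grip_width: 19.9
finger_force: 30.0
```

Request:
{"name": "send_rows", "arguments": {"offset": [[0, -0.12, 0], [0, -0.24, 0], [0, -0.36, 0], [0, -0.48, 0], [0, -0.58, 0], [0, -0.68, 0], [0, -0.76, 0], [0, -0.85, 0]], "delta_rot": [[0, 0, 0], [0, 0, 0], [0, 0, 0], [0, 0, 0], [0, 0, 0], [0, 0, 0], [0, 0, 0], [0, 0, 0]]}}

```text
time: 11.22
tool_pos: [556.0, 229.9, 86.3]
tcp_rot: [3.141, 0.0, 0.008]
contact_force: [0.2, -0.6, -2.3]
grip_width: 19.9
finger_force: 30.0
```

Request:
{"name": "send_rows", "arguments": {"offset": [[0, 0, 0], [0, 0, -0.2], [0, 0, -0.6], [0, 0.3, -1], [-0.4, 0.5, -1], [-0.6, 0.8, -1], [-0.6, 0.8, -1]], "delta_rot": [[0, 0, 0], [0, 0, 0], [0, 0, 0], [0, 0, 0], [0, 0, 0], [0, 0, 0], [0, 0, 0]]}}

```text
time: 12.1
tool_pos: [483.3, 130.8, 206.8]
tcp_rot: [3.141, 0.0, 0.005]
contact_force: [0.7, 1.1, -2.1]
grip_width: 19.7
finger_force: 30.0
```

Request:
{"name": "send_rows", "arguments": {"offset": [[0, 0.3, -0.2], [0, 0.5, -0.5], [0, 0.5, -0.7], [0, 0.5, -0.7]], "delta_rot": [[0, 0, 0], [0, 0, 0], [0, 0, 0], [0, 0, 0]]}}

```text
time: 12.6
tool_pos: [486.7, 72.8, 291.8]
tcp_rot: [-3.142, -0.005, 0.007]
contact_force: [-0.1, -1.1, -2.2]
grip_width: 19.7
finger_force: 30.0
```

Run:
```python
from h import *
plan([613,-189,160],-0.042); im=cap('wrist','w3.png'); np.save('w3cal.npy',optics.get_calibration('wrist'),allow_pickle=True)
print([ (x['uv'],x['confidence']) for x in finder.pinpoint('chip1','wrist')])
cap('top','t3.png');cap('scene','s3.png')
for c in('top','scene'): print([ (x['uv'],x['confidence']) for x in finder.pinpoint('chip1',c)])
```

```text
cur [486.7  72.8 291.8] yaw 0.007 j6 1.56 -> off [1.031, 2.189, 1.103] rot [-0.0, -0.0007, 0.0079]
[([120.8, 83.3], 0.49), ([123.7, 106.2], 0.46), ([128.5, 131.8], 0.45)]
[]
[([379.8, 218.1], 0.6), ([382.8, 225.4], 0.58), ([375.8, 205.4], 0.53)]
```

View pics/w3.png

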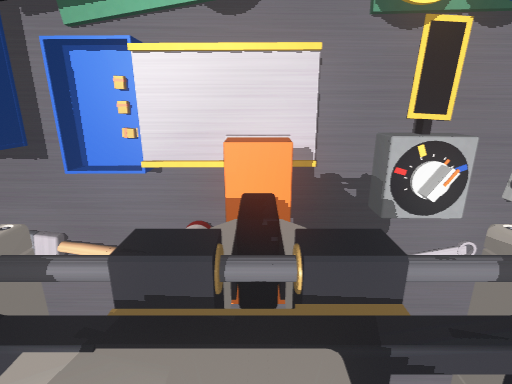

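Three chips are in the tray at (120,83), (124,107) and (129,132). The fourth may be hidden, so I check the other cameras.

Run:
```python
from h import *
s=cv2.imread('pics/s3.png')[160:260,270:430]; t=cv2.imread('pics/t3.png')[140:220,110:240]
cv2.imwrite('pics/c3.png',np.vstack([cv2.resize(s,(560,350),interpolation=cv2.INTER_CUBIC),cv2.resize(t,(560,245),interpolation=cv2.INTER_CUBIC)]))
```

```text
(no output)
```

View pics/c3.png

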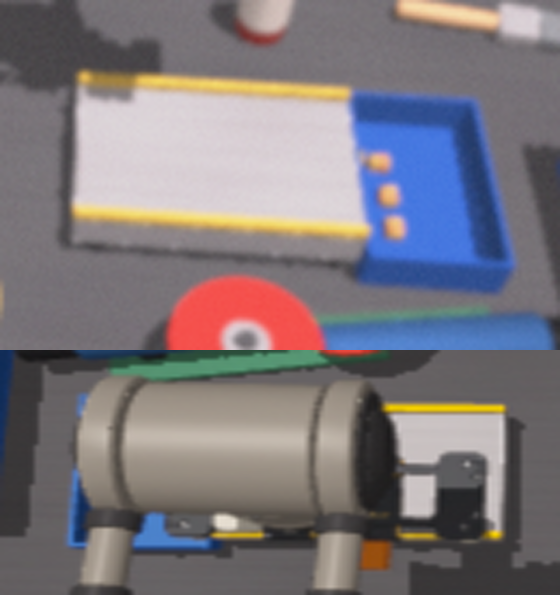

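The scene camera shows the plate clear. A sliver of the fourth chip shows by the plate's edge in the tray (c3 at 363,158), so I look from past the tray to confirm.

Request:
{"name": "send_rows", "arguments": {"offset": [[0, -0.4, 0], [0, -0.8, 0], [0, -1, 0]], "delta_rot": [[0, 0, 0], [0, 0, 0], [0, 0, 0]]}}

```text
time: 13.28
tool_pos: [483.7, 195.0, 289.5]
tcp_rot: [-3.142, 0.001, 0.01]
contact_force: [-0.2, -1.1, -2.7]
grip_width: 19.8
finger_force: 30.0
```

Request:
{"name": "send_rows", "arguments": {"offset": [[-0.2, -0.4, 0], [-0.4, -0.8, 0], [-0.4, -0.8, 0], [-0.4, -0.8, 0]], "delta_rot": [[0, 0, 0], [0, 0, 0], [0, 0, 0], [0, 0, 0]]}}

```text
time: 13.78
tool_pos: [435.4, 288.3, 289.7]
tcp_rot: [3.141, 0.001, 0.009]
contact_force: [-0.1, -0.9, -2.5]
grip_width: 19.7
finger_force: 30.0
```

Run:
```python
from h import *
plan([613,-189,160],-0.042); im=cap('wrist','w4.png')
print([ (x['uv'],x['confidence']) for x in finder.pinpoint('chip1','wrist')])
h=cv2.cvtColor(im,cv2.COLOR_RGB2HSV); m=(h[:,:,0]>=12)&(h[:,:,0]<27)&(h[:,:,1]>90)&(h[:,:,2]>120); m[215:]=0
for r in rect(m,'wrist',9,None): print(r)
```

```text
cur [435.4 288.3 289.7] yaw 0.009 j6 2.0 -> off [1.445, 3.99, 1.084] rot [0.0002, 0.0001, 0.0081]
[([272.8, 69.8], 0.71), ([272.2, 94.3], 0.69), ([286.5, 92.2], 0.67), ([268.1, 44.4], 0.64)]Traceback (most recent call last):
  File "<stdin>", line 5, in <module>
  File "h.py", line 31, in rect
    P=np.array([onz(cam,(u,v),z,cal)[:2] for v,u in np.argwhere(l==i)[:, :]]).astype(np.float32)
                ~~~^^^^^^^^^^^^^^^^^
  File "h.py", line 12, in onz
    o,d=ray(cam,uv,cal); return o+d*(z-o[2])/d[2]
        ~~~^^^^^^^^^^^^
  File "h.py", line 9, in ray
    c=cal or optics.get_calibration(cam); T=np.array(c['world_from_camera'])
             ~~~~~~~~~~~~~~~~~~~~~~^^^^^
ValueError: time passes only in moves, steps and waits
```

View pics/w4.png

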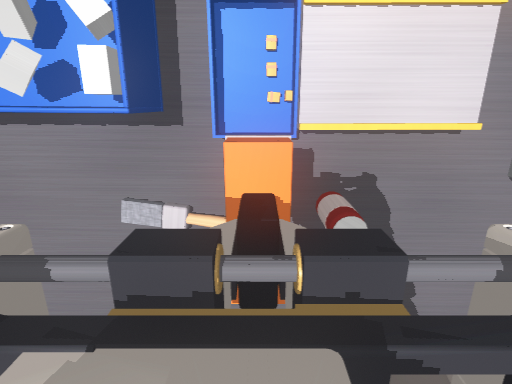

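All four chips lie in the tray, at (272,43), (272,70), (273,97) and (289,96). Next the scraper goes back to its outline.

Request:
{"name": "send_rows", "arguments": {"offset": [[0.15, 0.4, 0], [0.3, 0.8, 0], [0.36, 1, 0]], "delta_rot": [[0, 0, 0], [0, 0, 0], [0, 0, 0]]}}

```text
time: 14.25
tool_pos: [480.8, 165.3, 290.1]
tcp_rot: [3.141, -0.0, 0.004]
contact_force: [0.4, -0.3, -2.8]
grip_width: 19.8
finger_force: 30.0
```

Request:
{"name": "send_rows", "arguments": {"offset": [[0.15, 0.4, 0.1], [0.3, 0.8, 0.2], [0.36, 1, 0.3]], "delta_rot": [[0, 0, 0], [0, 0, 0], [0, 0, 0]]}}

```text
time: 14.62
tool_pos: [524.6, 45.2, 253.8]
tcp_rot: [3.141, -0.0, 0.003]
contact_force: [-0.7, 0.4, -2.6]
grip_width: 19.8
finger_force: 30.0
```

Request:
{"name": "send_rows", "arguments": {"offset": [[0.15, 0.4, 0.1], [0.3, 0.8, 0.2], [0.36, 1, 0.3]], "delta_rot": [[0, 0, 0], [0, 0, 0], [0, 0, 0]]}}

```text
time: 15.0
tool_pos: [568.4, -74.7, 217.6]
tcp_rot: [3.141, -0.0, 0.004]
contact_force: [0.4, 0.5, -3.6]
grip_width: 20.2
finger_force: 30.0
```

Request:
{"name": "send_rows", "arguments": {"offset": [[0.15, 0.4, 0.1], [0.3, 0.8, 0.3], [0.36, 0.98, 0.5], [0.36, 0.98, 0.5], [0.36, 0.98, 0.5]], "delta_rot": [[0, 0, 0.008], [0, 0, 0.008], [0, 0, 0.008], [0, 0, 0.008], [0, 0, 0.008]]}}

```text
time: 15.62
tool_pos: [611.9, -188.2, 158.8]
tcp_rot: [-3.141, -0.0, -0.043]
contact_force: [-0.1, -0.3, -1.7]
grip_width: 19.6
finger_force: 30.0
```

Run:
```python
from h import *
plan([614.5,-189.5,36],-0.045)
```

```text
cur [ 611.9 -188.2  158.8] yaw -0.043 j6 1.2 -> off [0.022, 0.01, 1.023] rot [-0.0, -0.0, 0.0003]
```

Request:
{"name": "send_rows", "arguments": {"offset": [[0.02, 0.01, 0.3], [0.02, 0.01, 0.6], [0.02, 0.01, 0.85], [0.02, 0.01, 0.96], [0.02, 0.01, 1], [0.02, 0.01, 1]], "delta_rot": [[0, 0, 0], [0, 0, 0], [0, 0, 0], [0, 0, 0], [0, 0, 0], [0, 0, 0]]}}

```text
time: 16.38
tool_pos: [615.1, -189.2, 39.5]
tcp_rot: [3.141, -0.002, -0.042]
contact_force: [-0.1, 0.5, -2.4]
grip_width: 19.7
finger_force: 30.0
```

Request:
{"name": "send_rows", "arguments": {"offset": [[0, 0, 0.02], [0, 0, 0.03], [0, 0, 0.03]], "delta_rot": [[0, 0, 0], [0, 0, 0], [0, 0, 0]]}}

```text
time: 16.75
tool_pos: [615.7, -189.6, 36.5]
tcp_rot: [3.14, -0.003, -0.042]
contact_force: [1.3, 1.4, 4.5]
grip_width: 20.1
finger_force: 30.0
```

Request:
{"name": "send_rows", "arguments": {"offset": [[0, 0, 0], [0, 0, 0], [0, 0, 0], [0, 0, 0], [0, 0, -0.4], [0, 0, -0.9], [0, 0, -1], [0, 0, -1]], "delta_rot": [[0, 0, 0], [0, 0, 0], [0, 0, 0], [0, 0, 0], [0, 0, 0], [0, 0, 0], [0, 0, 0], [0, 0, 0]], "grip": 0.7}}

```text
time: 17.75
tool_pos: [614.6, -189.3, 155.3]
tcp_rot: [3.141, -0.001, -0.042]
contact_force: [-0.2, -0.2, -0.6]
grip_width: 64.3
finger_force: 0.0
```

Request:
{"name": "send_rows", "arguments": {"offset": [[-0.3, 0, -0.4], [-0.6, 0, -0.6], [-0.8, -0.1, -0.8], [-0.8, -0.1, -0.8]], "delta_rot": [[0, 0, 0], [0, 0, 0], [0, 0, 0], [0, 0, 0]]}}

```text
time: 18.25
tool_pos: [518.2, -172.7, 250.9]
tcp_rot: [3.141, -0.0, -0.042]
contact_force: [0.2, 0.1, 1.1]
grip_width: 63.9
finger_force: 0.0
```

Run:
```python
from h import *
im=cap('wrist','w5.png'); cal=optics.get_calibration('wrist'); np.save('w5cal.npy',cal,allow_pickle=True)
print(finder.pinpoint('dial_grip','wrist'))
print([(x['uv'],x['confidence']) for x in finder.pinpoint('casting1','wrist')])
h=cv2.cvtColor(im,cv2.COLOR_RGB2HSV); H,S,V=[h[:,:,i].astype(int) for i in range(3)]
u,v=np.meshgrid(np.arange(512),np.arange(384));up=v<225
for r in rect(up&(H>=5)&(H<20)&(S>120)&(V>110),'wrist',28,cal): print('org28',r)
for r in rect(up&(H>=5)&(H<20)&(S>120)&(V>110),'wrist',89,cal): print('org89',r)
for r in rect(up&(H>=21)&(H<35)&(S>110)&(V>110),'wrist',0,cal): print('yel',r)
for r in rect(up&((H>=173)|(H<5))&(S>120)&(V>110),'wrist',55,cal): print('red',r)
```

```text
[{'uv': [254.8, 212.6], 'confidence': 0.83}]
[([376.5, 207.8], 0.82), ([440.1, 190.7], 0.71), ([441.3, 121.9], 0.63), ([509.4, 72.7], 0.61), ([390.0, 98.2], 0.55)]
org28 (array([268.,  83.]), np.int32(2333), (614.8, -191.1), np.float64(-0.042), (108, 41))
org28 (array([261., 210.]), np.int32(64), (451.8, -175.5), np.float64(-0.598), (30, 4))
org89 (array([268.,  83.]), np.int32(2333), (611.2, -188.8), np.float64(-0.042), (91, 35))
org89 (array([261., 210.]), np.int32(64), (474.4, -175.7), np.float64(-0.598), (25, 3))
yel (array([262.,  81.]), np.int32(1582), (613.7, -188.0), np.float64(-0.042), (138, 66))
yel (array([ 65., 201.]), np.int32(934), (467.4, 115.2), np.float64(-1.559), (198, 12))
yel (array([54., 77.]), np.int32(914), (638.4, 90.8), np.float64(-1.559), (146, 10))
yel (array([211.,  17.]), np.int32(175), (702.0, -116.2), np.float64(-1.442), (91, 19))
yel (array([240., 179.]), np.int32(94), (490.0, -146.4), np.float64(0.433), (19, 11))
red (array([500.,  77.]), np.int32(1031), (610.2, -453.9), np.float64(0.175), (52, 27))
red (array([222., 202.]), np.int32(87), (475.0, -125.9), np.float64(1.319), (17, 9))
```

View pics/w5.png

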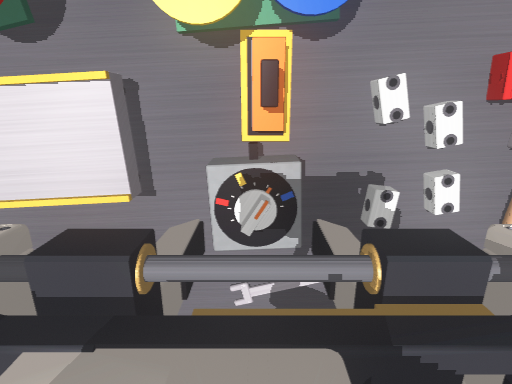

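The scraper is lined up in its outline: (614.8,-191.1) against (613.7,-188.0), with equal yaw. Next I work out the dial from its marks and pointer.

Run:
```python
from h import *
from scipy.optimize import least_squares
cal=np.load('w5cal.npy',allow_pickle=True).item()
im=cv2.imread('pics/w5.png'); h=cv2.cvtColor(im,cv2.COLOR_BGR2HSV); H,S,V=[h[:,:,i].astype(int) for i in range(3)]
u,v=np.meshgrid(np.arange(512),np.arange(384)); w=(u>212)&(u<298)&(v>165)&(v<235)&(S>120)&(V>110)
def c(m,z): 
    n,l,s,cc=cv2.connectedComponentsWithStats((m&w).astype(np.uint8)); i=1+np.argmax(s[1:,4]); print(s[i],cc[i].round(1)); return onz('wrist',cc[i],z,cal)[:2]
r=c((H>=173)|(H<5),55); y=c((H>=21)&(H<35),55); b=c((H>100)&(H<130),55)
M=[(r,1.3),(y,.4),(b,-1.2)]
f=lambda p:np.concatenate([m-(p[:2]+44*np.array([np.cos(a+p[2]),np.sin(a+p[2])])) for m,a in M])
s=least_squares(f,[460,-165,0]); print('dial centre',s.x, f(s.x).round(1))
print('pin',onz('wrist',(254.8,212.6),79,cal))
print('box',[onz('wrist',p,55,cal)[:2].round(1) for p in((208,162),(301,158))])
# bar: ends from pixels
m=w*0
g=(u>235)&(u<275)&(v>190)&(v<238)&(((S<60)&(V>130))|((H>5)&(H<20)&(S>100)&(V>110)))
print('bar89',rect(g,'wrist',89,cal)[:2])
plan([s.x[0],s.x[1],130],-0.598)
```

```text
[215 198  14   8  87] [221.8 201.6]
[234 173  13  13  84] [240.  179.5]
[281 191  13  10  70] [286.5 195.7]
dial centre [ 4.63043594e+02 -1.68146131e+02  4.09665365e-03] [ 0.2 -0.  -0.4 -0.   0.1  0.1]
pin [ 467.13084017 -168.10779171   79.        ]
box [array([ 527.1, -112.6]), array([ 527.3, -227.5])]
bar89 [(array([255., 211.]), np.int32(1364), (469.8, -168.5), np.float64(-0.042), (55, 45))]
cur [ 519.  -173.1  248.7] yaw -0.042 j6 1.15 -> off [-0.465, -0.021, 0.99] rot [-0.0, 0.0005, 0.0884]
```

Run:
```python
import cv2
im=cv2.imread('pics/w5.png')[150:260,200:310]
cv2.imwrite('pics/w5c.png',cv2.resize(im,(550,550),interpolation=cv2.INTER_CUBIC))
```

```text
(no output)
```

View pics/w5c.png

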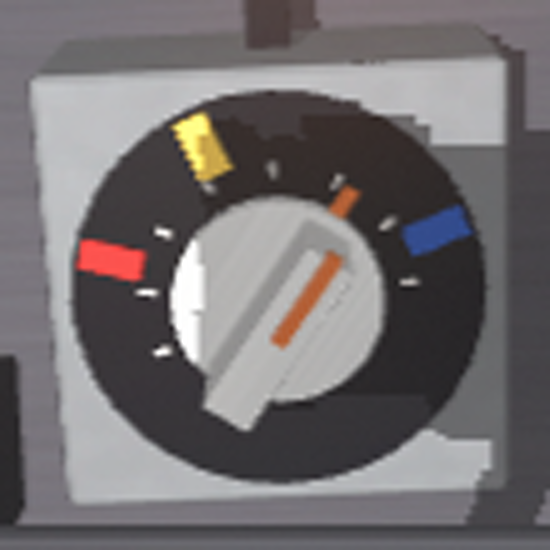

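Clear: the centre is (463,-168.1), the pointer direction is about -0.60 (value about 2.6), and red needs +1.30. The move goes over the dial and down, then grips and turns.

Request:
{"name": "send_rows", "arguments": {"offset": [[-0.2, -0.01, 0.2], [-0.4, -0.02, 0.5], [-0.465, -0.02, 0.9], [-0.465, -0.02, 0.99], [-0.465, -0.02, 0.99]], "delta_rot": [[0, 0, 0.028], [0, 0, 0.056], [0, 0, 0.084], [0, 0, 0.088], [0, 0, 0.088]]}}

```text
time: 19.02
tool_pos: [463.9, -168.5, 131.4]
tcp_rot: [3.141, 0.001, -0.592]
contact_force: [0.1, -0.4, 0.4]
grip_width: 64.2
finger_force: 0.0
```

Run:
```python
from h import *
plan([463,-168.1,66.5],-0.598)
```

```text
cur [ 463.9 -168.5  131.4] yaw -0.592 j6 1.66 -> off [-0.008, 0.001, 0.541] rot [0.0, 0.0002, 0.0009]
```

Request:
{"name": "send_rows", "arguments": {"offset": [[0, 0, 0.25], [0, 0, 0.45], [-0.005, 0, 0.54], [-0.005, 0, 0.54]], "delta_rot": [[0, 0, 0], [0, 0, 0], [0, 0, 0.001], [0, 0, 0.001]]}}

```text
time: 19.52
tool_pos: [463.5, -168.3, 67.5]
tcp_rot: [-3.142, -0.001, -0.6]
contact_force: [-0.4, 0.3, 0.2]
grip_width: 64.3
finger_force: 0.0
```

Request:
{"name": "send_rows", "arguments": {"offset": [[0, 0, 0], [0, 0, 0], [0, 0, 0], [0, 0, 0], [0, 0, 0], [0, 0, 0]], "delta_rot": [[0, 0, 0], [0, 0, 0], [0, 0, 0], [0, 0, 0], [0, 0, 0], [0, 0, 0]], "grip": 0}}

```text
time: 20.27
tool_pos: [463.6, -166.9, 67.2]
tcp_rot: [-3.139, -0.0, -0.603]
contact_force: [3.9, 7.1, 1.3]
grip_width: 12.5
finger_force: 30.0
```

Request:
{"name": "send_rows", "arguments": {"offset": [[0, 0, 0], [0, 0, 0], [0, 0, 0], [0, 0, 0], [0, 0, 0], [0, 0, 0], [0, 0, 0]], "delta_rot": [[0, 0, -0.022], [0, 0, -0.044], [0, 0, -0.066], [0, 0, -0.088], [0, 0, -0.11], [0, 0, -0.132], [0, 0, -0.15]]}}

```text
time: 21.15
tool_pos: [463.6, -167.5, 67.2]
tcp_rot: [-3.142, -0.002, 0.345]
contact_force: [3.8, 3.7, -0.6]
grip_width: 12.7
finger_force: 30.0
```

Request:
{"name": "send_rows", "arguments": {"offset": [[0, 0, 0], [0, 0, 0], [0, 0, 0], [0, 0, 0], [0, 0, 0], [0, 0, 0], [0, 0, 0], [0, 0, 0]], "delta_rot": [[0, 0, -0.022], [0, 0, -0.044], [0, 0, -0.066], [0, 0, -0.088], [0, 0, -0.11], [0, 0, -0.132], [0, 0, -0.152], [0, 0, -0.152]]}}

```text
time: 22.15
tool_pos: [464.1, -167.9, 67.2]
tcp_rot: [3.139, -0.001, 1.297]
contact_force: [5.2, 2.0, -2.1]
grip_width: 12.6
finger_force: 30.0
```

Request:
{"name": "send_rows", "arguments": {"offset": [[0, 0, 0], [0, 0, 0], [0, 0, 0], [0, 0, 0], [0, 0, -0.4], [0, 0, -0.9], [0, 0, -1], [0, 0, -1]], "delta_rot": [[0, 0, 0], [0, 0, 0], [0, 0, 0], [0, 0, 0], [0, 0, 0], [0, 0, 0], [0, 0, 0], [0, 0, 0]], "grip": 0.7}}

```text
time: 23.15
tool_pos: [462.9, -168.1, 187.4]
tcp_rot: [3.14, 0.0, 1.296]
contact_force: [-1.2, 0.4, 0.2]
grip_width: 64.1
finger_force: 0.0
```

Run:
```python
from h import *
o=get_obs(); print(o['joint_positions'].round(2)); plan([480,-330,280],0.0)
```

```text
[-0.5   0.32  1.67 -0.    1.15 -0.23]
cur [ 462.9 -168.1  187.4] yaw 1.296 j6 -0.23 -> off [-1.26, 0.504, -0.77] rot [0.0002, -0.0001, 0.2063]
```

Request:
{"name": "send_rows", "arguments": {"offset": [[-0.2, 0.1, -0.2], [-0.4, 0.2, -0.4], [-0.6, 0.3, -0.6], [-0.8, 0.4, -0.77], [-1, 0.5, -0.77], [-1, 0.5, -0.77], [-1, 0.5, -0.77], [-1, 0.5, -0.77]], "delta_rot": [[0, 0, 0.028], [0, 0, 0.056], [0, 0, 0.084], [0, 0, 0.112], [0, 0, 0.14], [0, 0, 0.168], [0, 0, 0.196], [0, 0, 0.206]]}}

```text
time: 24.15
tool_pos: [487.5, -299.5, 276.6]
tcp_rot: [-3.139, 0.004, -0.002]
contact_force: [-0.2, 0.5, 0.3]
grip_width: 64.3
finger_force: 0.0
```

```bash
cat >> h.py <<'E'
def blocks(im,cal,cam='wrist',vmax=225):
    h=cv2.cvtColor(im,cv2.COLOR_RGB2HSV); S,V=h[:,:,1].astype(int),h[:,:,2].astype(int)
    m=((S<45)&(V>215)); m[vmax:]=0
    m=cv2.morphologyEx(m.astype(np.uint8),cv2.MORPH_CLOSE,np.ones((5,5)))
    return rect(m,cam,30,cal)
E
python3 - <<'E'
from h import *
plan([480,-300,270],0.0); im=cap('wrist','w6.png'); cal=optics.get_calibration('wrist'); np.save('w6cal.npy',cal,allow_pickle=True)
for r in blocks(im,cal): print(r)
P=[x['uv'] for x in finder.pinpoint('casting1','wrist')]; print([(np.round(p),onz('wrist',p,15,cal)[:2].round(1)) for p in P])
h=cv2.cvtColor(im,cv2.COLOR_RGB2HSV); H,S,V=[h[:,:,i].astype(int) for i in range(3)]
for r in rect((H>=5)&(H<20)&(S>120)&(V>110),'wrist',89,cal)[:5]: print('org89',r)
cap('top','t6.png')
E
```

```text
cur [ 487.5 -299.5  276.6] yaw -0.002 j6 0.89 -> off [-0.062, 0.004, 0.055] rot [-0.0005, 0.0006, -0.0003]
(array([ 14., 113.]), np.int32(3126), (558.7, 37.2), np.float64(-0.002), (145, 57))
(array([294.,  79.]), np.int32(869), (592.4, -347.5), np.float64(0.195), (55, 33))
(array([448., 128.]), np.int32(868), (527.9, -565.9), np.float64(1.415), (84, 23))
(array([347., 107.]), np.int32(789), (557.1, -420.7), np.float64(0.161), (55, 33))
(array([153., 189.]), np.int32(576), (440.9, -147.0), np.float64(1.268), (63, 27))
(array([160., 170.]), np.int32(522), (475.8, -159.4), np.float64(1.278), (64, 34))
(array([349., 166.]), np.int32(290), (475.6, -428.9), np.float64(-1.475), (33, 31))
(array([493., 113.]), np.int32(185), (548.9, -617.4), np.float64(1.568), (50, 5))
[(array([294.,  79.]), array([ 593.7, -349.3])), (array([346., 173.]), array([ 463.2, -430. ])), (array([480., 209.]), array([ 405.5, -641.2])), (array([405.,  61.]), array([ 616.2, -497.4])), (array([283., 184.]), array([ 445.5, -338. ]))]
org89 (array([362., 310.]), np.int32(2324), (282.5, -419.7), np.float64(1.57), (426, 17))
org89 (array([180.,  76.]), np.int32(1369), (606.0, -209.2), np.float64(-0.041), (92, 37))
org89 (array([487., 211.]), np.int32(689), (429.2, -591.5), np.float64(-0.049), (48, 29))
org89 (array([373., 269.]), np.int32(452), (346.6, -453.1), np.float64(0.185), (78, 23))
org89 (array([141., 274.]), np.int32(335), (346.2, -142.1), np.float64(0.023), (74, 23))
```

View pics/w6.png

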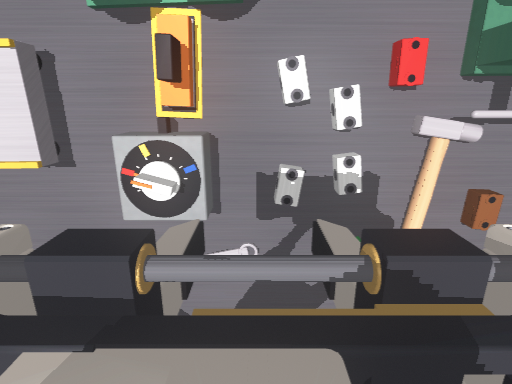

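The blocks are at (294,79), (346,107), (347,172) and (289,186); the first has been knocked about 5 cm since the last look. The dial pointer (141,184) lies along red (128,172). I fetch block A at (592,-348), yaw 0.195.

Request:
{"name": "send_rows", "arguments": {"offset": [[0.4, 0.2, 0.3], [0.8, 0.4, 0.7], [0.88, 0.4, 1], [0.88, 0.4, 1]], "delta_rot": [[0, 0, -0.02], [0, 0, -0.031], [0, 0, -0.031], [0, 0, -0.031]], "grip": 0.6}}

```text
time: 24.8
tool_pos: [592.2, -346.0, 153.3]
tcp_rot: [-3.134, 0.007, 0.198]
contact_force: [-1.2, 0.2, -0.2]
grip_width: 54.9
finger_force: 0.0
```

Request:
{"name": "send_rows", "arguments": {"offset": [[0, 0, 0.3], [0, 0, 0.5], [0, 0, 0.5]], "delta_rot": [[0, 0, 0], [0, 0, 0], [0, 0, 0]]}}

```text
time: 25.18
tool_pos: [592.6, -347.2, 99.5]
tcp_rot: [-3.14, 0.002, 0.197]
contact_force: [1.1, -0.9, 0.2]
grip_width: 54.6
finger_force: 0.0
```

Run:
```python
from h import *
im=cap('wrist'); plan([593,-348,6],0.195); cal=optics.get_calibration('wrist')
for r in blocks(im,cal): print(r)
```

```text
cur [ 593.6 -347.8  101.1] yaw 0.197 j6 0.73 -> off [-0.006, 0.0, 0.792] rot [0.0001, -0.0001, 0.0003]
(array([259., 183.]), np.int32(948), (605.1, -345.8), np.float64(-1.384), (33, 32))
(array([94., 65.]), np.int32(51), (670.4, -209.3), np.float64(1.423), (30, 3))
(array([269., 211.]), np.int32(42), (584.1, -360.5), np.float64(-1.374), (13, 3))
```

Request:
{"name": "send_rows", "arguments": {"offset": [[0, 0, 0.4], [0, 0, 0.65], [0, 0, 0.79], [0, 0, 0.79]], "delta_rot": [[0, 0, 0], [0, 0, 0], [0, 0, 0], [0, 0, 0]]}}

```text
time: 25.72
tool_pos: [593.9, -347.8, 5.3]
tcp_rot: [3.141, -0.0, 0.197]
contact_force: [0.3, 0.7, -0.2]
grip_width: 54.9
finger_force: 0.0
```

Request:
{"name": "send_rows", "arguments": {"offset": [[0, 0, 0], [0, 0, 0], [0, 0, 0], [0, 0, 0], [0, 0, 0]], "delta_rot": [[0, 0, 0], [0, 0, 0], [0, 0, 0], [0, 0, 0], [0, 0, 0]], "grip": 0}}

```text
time: 26.35
tool_pos: [594.3, -348.0, 6.0]
tcp_rot: [3.14, -0.001, 0.196]
contact_force: [-1.1, 1.6, 6.2]
grip_width: 33.7
finger_force: 30.0
```

Request:
{"name": "send_rows", "arguments": {"offset": [[0, 0, -0.3], [0, 0, -0.7], [0, 0, -1], [0, 0, -1]], "delta_rot": [[0, 0, 0], [0, 0, 0.01], [0, 0, 0.03], [0, 0, 0.03]]}}

```text
time: 26.85
tool_pos: [595.2, -348.7, 128.2]
tcp_rot: [3.137, -0.005, 0.008]
contact_force: [0.8, -0.6, -2.0]
grip_width: 34.0
finger_force: 30.0
```

Request:
{"name": "send_rows", "arguments": {"offset": [[0, -0.3, -0.3], [0, -0.7, -0.4], [0, -1, -0.4]], "delta_rot": [[0, 0, 0], [0, 0, 0], [0, 0, 0]]}}

```text
time: 27.22
tool_pos: [592.4, -225.8, 172.0]
tcp_rot: [-3.141, 0.001, 0.01]
contact_force: [-0.5, 0.3, 0.5]
grip_width: 33.6
finger_force: 30.0
```

Request:
{"name": "send_rows", "arguments": {"offset": [[0, -0.5, 0], [0, -1, 0]], "delta_rot": [[0, 0, 0], [0, 0, 0]]}}

```text
time: 27.48
tool_pos: [590.7, -105.9, 170.5]
tcp_rot: [-3.141, 0.003, 0.009]
contact_force: [0.1, 0.3, -1.3]
grip_width: 33.6
finger_force: 30.0
```

Request:
{"name": "send_rows", "arguments": {"offset": [[0, -0.5, 0], [0, -1, 0]], "delta_rot": [[0, 0, 0], [0, 0, 0]]}}

```text
time: 27.72
tool_pos: [589.7, 14.3, 170.6]
tcp_rot: [-3.141, 0.003, 0.01]
contact_force: [1.2, 0.1, -1.2]
grip_width: 33.5
finger_force: 30.0
```

Request:
{"name": "send_rows", "arguments": {"offset": [[0, -0.5, 0], [0, -0.9, 0.1], [0, -1, 0.5], [0, -1, 0.5]], "delta_rot": [[0, 0, 0], [0, 0, 0], [0, 0, 0], [0, 0, 0]]}}

```text
time: 28.22
tool_pos: [586.0, 133.0, 107.6]
tcp_rot: [3.14, 0.011, 0.012]
contact_force: [-1.1, -0.4, -1.2]
grip_width: 33.8
finger_force: 30.0
```

Run:
```python
from h import *
print(get_obs()['grip_width'],get_obs()['finger_force']); plan([590,162,58],0.009)
```

```text
33.80563178940957 29.99917298555374
cur [586.  133.  107.6] yaw 0.012 j6 1.66 -> off [0.041, -0.241, 0.412] rot [0.0002, 0.0018, 0.0004]
```

Request:
{"name": "send_rows", "arguments": {"offset": [[0.04, -0.2, 0], [0.04, -0.24, 0.2], [0.04, -0.24, 0.35], [0.04, -0.24, 0.41], [0.04, -0.24, 0.41]], "delta_rot": [[0, 0, 0], [0, 0, 0], [0, 0, 0], [0, 0, 0], [0, 0, 0]]}}

```text
time: 28.85
tool_pos: [594.8, 160.4, 63.8]
tcp_rot: [3.141, 0.0, 0.007]
contact_force: [0.1, 0.1, -0.4]
grip_width: 33.8
finger_force: 30.0
```

Request:
{"name": "send_rows", "arguments": {"offset": [[0, 0, 0], [0, 0, 0], [0, 0, 0], [0, 0, -0.4], [0, 0, -0.9], [0, 0, -1]], "delta_rot": [[0, 0, 0], [0, 0, 0], [0, 0, 0], [0, 0, 0], [0, 0, 0], [0, 0, 0]], "grip": 0.6}}

```text
time: 29.6
tool_pos: [596.7, 161.6, 188.6]
tcp_rot: [-3.14, -0.009, 0.008]
contact_force: [0.6, -0.0, 0.2]
grip_width: 54.8
finger_force: 0.0
```

Run:
```python
from h import *
plan([480,-320,250],0)
```

```text
cur [596.7 161.6 188.6] yaw 0.008 j6 1.7 -> off [-1.0, 4.005, -0.525] rot [-0.0002, -0.0014, 0.0013]
```

Request:
{"name": "send_rows", "arguments": {"offset": [[-0.12, 0.5, -0.1], [-0.25, 1, -0.2], [-0.25, 1, -0.2]], "delta_rot": [[0, 0, 0], [0, 0, 0], [0, 0, 0]]}}

```text
time: 29.98
tool_pos: [564.9, 37.4, 208.1]
tcp_rot: [3.141, -0.001, 0.003]
contact_force: [-0.1, 1.0, -0.0]
grip_width: 55.2
finger_force: 0.0
```

Request:
{"name": "send_rows", "arguments": {"offset": [[-0.12, 0.5, -0.1], [-0.25, 1, -0.2], [-0.25, 1, -0.2]], "delta_rot": [[0, 0, 0], [0, 0, 0], [0, 0, 0]]}}

```text
time: 30.35
tool_pos: [536.1, -82.0, 231.7]
tcp_rot: [3.141, -0.001, 0.003]
contact_force: [0.6, 0.3, 0.6]
grip_width: 54.9
finger_force: 0.0
```

Request:
{"name": "send_rows", "arguments": {"offset": [[-0.12, 0.5, -0.1], [-0.25, 1, -0.2], [-0.25, 1, -0.2]], "delta_rot": [[0, 0, 0], [0, 0, 0], [0, 0, 0]]}}

```text
time: 30.72
tool_pos: [507.4, -201.6, 255.4]
tcp_rot: [3.141, -0.0, 0.004]
contact_force: [0.1, 0.3, -0.1]
grip_width: 55.1
finger_force: 0.0
```

Request:
{"name": "send_rows", "arguments": {"offset": [[-0.12, 0.5, 0], [-0.25, 1, 0], [-0.25, 1, 0], [-0.25, 1, 0]], "delta_rot": [[0, 0, 0], [0, 0, 0], [0, 0, 0], [0, 0, 0]]}}

```text
time: 31.22
tool_pos: [479.1, -317.8, 254.6]
tcp_rot: [-3.14, 0.001, 0.009]
contact_force: [-0.0, 0.5, 0.3]
grip_width: 55.4
finger_force: 0.0
```

Run:
```python
from h import *
plan([557,-421,100],0.161); im=cap('wrist','w7.png'); cal=optics.get_calibration('wrist'); np.save('w7cal.npy',cal,allow_pickle=True)
for r in blocks(im,cal): print(r)
h=cv2.cvtColor(im,cv2.COLOR_RGB2HSV); m=(h[:,:,1]<60)&(h[:,:,2]>120)
for p in finder.pinpoint('casting1','wrist'): print(np.round(p['uv']),onz('wrist',p['uv'],15,cal)[:2].round(1),p['confidence'])
cap('scene','s7.png')
print([(np.round(p['uv']),onz('scene',p['uv'],65)[:2].round()) for p in finder.pinpoint('casting1','scene')])
```

```text
cur [ 479.1 -317.8  254.6] yaw 0.009 j6 0.84 -> off [0.642, 0.868, 1.286] rot [-0.0003, 0.0001, -0.0242]
(array([445., 126.]), np.int32(1009), (528.6, -565.4), np.float64(1.425), (85, 23))
(array([339., 102.]), np.int32(904), (557.3, -420.5), np.float64(0.158), (55, 34))
(array([130., 187.]), np.int32(655), (440.6, -143.5), np.float64(1.298), (66, 26))
(array([139., 167.]), np.int32(569), (475.3, -159.9), np.float64(1.272), (59, 33))
(array([340., 167.]), np.int32(401), (474.7, -429.1), np.float64(-1.441), (33, 33))
(array([  3., 139.]), np.int32(280), (512.7, 12.6), np.float64(-0.233), (60, 13))
(array([492., 110.]), np.int32(220), (550.4, -616.6), np.float64(-1.56), (49, 6))
(array([271., 170.]), np.int32(68), (467.8, -336.8), np.float64(0.011), (12, 12))
[274. 186.] [ 441.6 -341.2] 0.91
[478. 210.] [ 409.3 -641.4] 0.91
[336. 104.] [ 555.3 -421. ] 0.87
[405.  51.] [ 619.9 -501.4] 0.71
[(array([349., 213.]), array([599., 164.])), (array([162., 174.]), array([ 502., -420.])), (array([191., 175.]), array([ 495., -328.])), (array([173., 148.]), array([ 377., -417.])), (array([129., 211.]), array([ 653., -478.])), (array([110., 160.]), array([ 455., -610.])), (array([161., 198.]), array([ 597., -398.])), (array([376., 204.]), array([559., 243.]))]
```

Request:
{"name": "send_rows", "arguments": {"offset": [[0.3, 0.4, 0.4], [0.6, 0.8, 0.7], [0.645, 0.87, 1], [0.645, 0.87, 1]], "delta_rot": [[0, 0, -0.024], [0, 0, -0.024], [0, 0, -0.024], [0, 0, -0.024]]}}

```text
time: 31.92
tool_pos: [555.5, -421.8, 128.9]
tcp_rot: [-3.133, 0.006, 0.159]
contact_force: [-1.1, -0.6, -0.3]
grip_width: 54.7
finger_force: 0.0
```

Request:
{"name": "send_rows", "arguments": {"offset": [[0, 0, 0.3], [0, 0, 0.35], [0, 0, 0.35]], "delta_rot": [[0, 0, 0], [0, 0, 0], [0, 0, 0]]}}

```text
time: 32.3
tool_pos: [557.1, -423.1, 95.5]
tcp_rot: [3.14, -0.001, 0.159]
contact_force: [0.8, -0.1, 0.2]
grip_width: 54.6
finger_force: 0.0
```

Run:
```python
from h import *
im=cap('wrist'); plan([557.3,-420.7,6],0.158); cal=optics.get_calibration('wrist')
for r in blocks(im,cal)[:3]: print(r)
```

```text
cur [ 557.3 -423.6   96. ] yaw 0.159 j6 0.65 -> off [0.002, -0.025, 0.75] rot [0.0004, -0.0003, 0.0002]
(array([255., 183.]), np.int32(889), (571.2, -419.1), np.float64(-1.515), (35, 29))
```

Request:
{"name": "send_rows", "arguments": {"offset": [[0, -0.02, 0.4], [0, -0.02, 0.65], [0, -0.02, 0.75], [0, -0.02, 0.75]], "delta_rot": [[0, 0, 0], [0, 0, 0], [0, 0, 0], [0, 0, 0]]}}

```text
time: 32.85
tool_pos: [556.6, -421.5, 4.5]
tcp_rot: [3.141, -0.001, 0.159]
contact_force: [0.3, 0.4, 1.0]
grip_width: 55.2
finger_force: 0.0
```

Request:
{"name": "send_rows", "arguments": {"offset": [[0, 0, 0], [0, 0, 0], [0, 0, 0], [0, 0, 0], [0, 0, 0]], "delta_rot": [[0, 0, 0], [0, 0, 0], [0, 0, 0], [0, 0, 0], [0, 0, 0]], "grip": 0}}

```text
time: 33.48
tool_pos: [556.6, -421.5, 4.7]
tcp_rot: [3.14, -0.001, 0.159]
contact_force: [-0.3, 0.9, 6.2]
grip_width: 33.9
finger_force: 30.0
```

Request:
{"name": "send_rows", "arguments": {"offset": [[0, 0, -0.3], [0, 0, -0.7], [0, 0, -1], [0, 0, -1]], "delta_rot": [[0, 0, 0], [0, 0, 0.01], [0, 0, 0.024], [0, 0, 0.024]]}}

```text
time: 33.98
tool_pos: [557.4, -422.3, 127.0]
tcp_rot: [3.137, -0.005, 0.008]
contact_force: [-0.2, 0.5, -2.0]
grip_width: 33.7
finger_force: 30.0
```

Request:
{"name": "send_rows", "arguments": {"offset": [[0, -0.3, -0.3], [0, -0.7, -0.4], [0, -1, -0.4]], "delta_rot": [[0, 0, 0], [0, 0, 0], [0, 0, 0]]}}

```text
time: 34.35
tool_pos: [554.8, -299.3, 170.7]
tcp_rot: [-3.141, 0.001, 0.01]
contact_force: [-0.6, -1.2, -2.9]
grip_width: 33.8
finger_force: 30.0
```

Request:
{"name": "send_rows", "arguments": {"offset": [[0.07, -0.5, 0], [0.14, -1, 0]], "delta_rot": [[0, 0, 0], [0, 0, 0]]}}

```text
time: 34.6
tool_pos: [570.1, -179.2, 169.3]
tcp_rot: [-3.14, 0.003, 0.008]
contact_force: [1.6, 0.1, -2.1]
grip_width: 33.7
finger_force: 30.0
```

Request:
{"name": "send_rows", "arguments": {"offset": [[0.07, -0.5, 0], [0.14, -1, 0]], "delta_rot": [[0, 0, 0], [0, 0, 0]]}}

```text
time: 34.85
tool_pos: [586.0, -58.8, 169.4]
tcp_rot: [-3.141, 0.003, 0.009]
contact_force: [0.2, 0.6, -1.3]
grip_width: 33.6
finger_force: 30.0
```

Request:
{"name": "send_rows", "arguments": {"offset": [[0, -0.5, 0], [0, -0.9, 0], [0, -1, 0.3], [0, -1, 0.5], [0, -1, 0.5], [0, -1, 0.5]], "delta_rot": [[0, 0, 0], [0, 0, 0], [0, 0, 0], [0, 0, 0], [0, 0, 0], [0, 0, 0]]}}

```text
time: 35.6
tool_pos: [586.1, 58.8, 111.5]
tcp_rot: [3.141, 0.0, 0.008]
contact_force: [0.8, 0.3, -2.1]
grip_width: 33.8
finger_force: 30.0
```

Run:
```python
from h import *
plan([588,60,57.5],0.009)
```

```text
cur [586.1  58.8 111.5] yaw 0.008 j6 1.53 -> off [0.016, -0.01, 0.45] rot [0.0, 0.0, -0.0002]
```

Request:
{"name": "send_rows", "arguments": {"offset": [[0.01, 0, 0.2], [0.01, 0, 0.35], [0.01, 0, 0.46], [0.01, 0, 0.46], [0.01, 0, 0.46]], "delta_rot": [[0, 0, 0], [0, 0, 0], [0, 0, 0], [0, 0, 0], [0, 0, 0]]}}

```text
time: 36.22
tool_pos: [587.8, 59.0, 57.2]
tcp_rot: [3.141, -0.002, 0.008]
contact_force: [-0.0, 0.3, -1.8]
grip_width: 33.6
finger_force: 30.0
```

Request:
{"name": "send_rows", "arguments": {"offset": [[0, 0, 0], [0, 0, 0], [0, 0, 0], [0, 0, -0.4], [0, 0, -0.9], [0, 0, -1]], "delta_rot": [[0, 0, 0], [0, 0, 0], [0, 0, 0], [0, 0, 0], [0, 0, 0], [0, 0, 0]], "grip": 0.6}}

```text
time: 36.98
tool_pos: [589.3, 59.2, 181.1]
tcp_rot: [3.141, -0.009, 0.008]
contact_force: [-0.5, -1.5, -0.3]
grip_width: 55.3
finger_force: 0.0
```

Request:
{"name": "send_rows", "arguments": {"offset": [[-0.2, 0.5, -0.2], [-0.4, 1, -0.3], [-0.4, 1, -0.3]], "delta_rot": [[0, 0, 0], [0, 0, 0], [0, 0, 0]]}}

```text
time: 37.35
tool_pos: [539.1, -64.2, 212.8]
tcp_rot: [3.141, -0.0, 0.004]
contact_force: [-0.1, -0.2, 0.9]
grip_width: 55.1
finger_force: 0.0
```

Request:
{"name": "send_rows", "arguments": {"offset": [[-0.2, 0.5, -0.2], [-0.4, 1, -0.3], [-0.4, 1, -0.3]], "delta_rot": [[0, 0, 0], [0, 0, 0], [0, 0, 0]]}}

```text
time: 37.72
tool_pos: [492.3, -184.1, 248.5]
tcp_rot: [3.141, -0.0, 0.004]
contact_force: [0.5, 0.6, -0.2]
grip_width: 55.2
finger_force: 0.0
```

Request:
{"name": "send_rows", "arguments": {"offset": [[-0.3, 0.5, 0], [-0.6, 1, 0], [-0.6, 1, 0], [-0.6, 1, 0], [-0.6, 1, 0]], "delta_rot": [[0, 0, 0], [0, 0, 0], [0, 0, 0], [0, 0, 0], [0, 0, 0]]}}

```text
time: 38.35
tool_pos: [423.0, -300.6, 248.0]
tcp_rot: [-3.141, 0.0, 0.01]
contact_force: [0.2, -0.9, 0.0]
grip_width: 55.0
finger_force: 0.0
```

Run:
```python
from h import *
plan([465,-428,100],0.13); im=cap('wrist','w8.png'); cal=optics.get_calibration('wrist'); np.save('w8cal.npy',cal,allow_pickle=True)
for r in blocks(im,cal): print(r)
for p in finder.pinpoint('casting1','wrist'): print(np.round(p['uv']),onz('wrist',p['uv'],15,cal)[:2].round(1),p['confidence'])
cap('scene','s8.png')
print([(np.round(p['uv']),onz('scene',p['uv'],65)[:2].round()) for p in finder.pinpoint('casting1','scene')])
```

```text
cur [ 423.  -300.6  248. ] yaw 0.01 j6 0.79 -> off [0.34, 1.067, 1.232] rot [-0.0002, -0.0, -0.0191]
(array([141., 132.]), np.int32(1733), (462.8, -152.1), np.float64(1.019), (66, 60))
(array([471.,  80.]), np.int32(1170), (527.7, -565.3), np.float64(1.416), (85, 23))
(array([359., 133.]), np.int32(865), (463.4, -430.7), np.float64(0.12), (55, 33))
(array([291., 146.]), np.int32(827), (445.5, -344.7), np.float64(-0.158), (55, 33))
(array([173.,  93.]), np.int32(778), (511.4, -186.9), np.float64(1.067), (98, 49))
(array([ 3., 94.]), np.int32(238), (511.7, 11.3), np.float64(-0.232), (50, 11))
(array([234., 221.]), np.int32(176), (344.1, -263.4), np.float64(-1.56), (51, 16))
(array([508.,  57.]), np.int32(44), (555.6, -598.9), np.float64(-1.56), (9, 5))
[288. 147.] [ 443.  -342.7] 0.9
[425.   2.] [ 616.5 -497.7] 0.87
[357. 130.] [ 465.9 -433.4] 0.85
[355. 223.] [ 333.3 -443.5] 0.73
[502. 175.] [ 407.2 -640.5] 0.63
[(array([347., 214.]), array([605., 158.])), (array([110., 164.]), array([ 472., -604.])), (array([128., 209.]), array([ 646., -484.])), (array([314., 208.]), array([589.,  61.])), (array([173., 148.]), array([ 379., -417.])), (array([164., 178.]), array([ 514., -413.])), (array([139., 166.]), array([ 474., -507.]))]
```

View pics/w8.png

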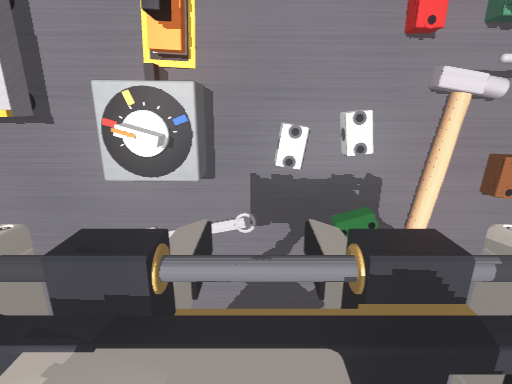

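Blocks C (359,133) and D (291,146) are clear and measured, and the pointer (123,132) stands by red (109,122). I fetch C next.

Request:
{"name": "send_rows", "arguments": {"offset": [[0.15, 0.4, 0.4], [0.3, 0.8, 0.7], [0.33, 1, 0.9], [0.33, 1, 0.9]], "delta_rot": [[0, 0, -0.0175], [0, 0, -0.0175], [0, 0, -0.0175], [0, 0, -0.0175]]}}

```text
time: 39.05
tool_pos: [461.9, -421.9, 136.9]
tcp_rot: [-3.137, 0.003, 0.117]
contact_force: [1.4, 0.8, -0.3]
grip_width: 55.1
finger_force: 0.0
```

Request:
{"name": "send_rows", "arguments": {"offset": [[0, 0.08, 0.2], [0, 0.08, 0.3], [0, 0.08, 0.3], [0, 0.08, 0.3]], "delta_rot": [[0, 0, 0], [0, 0, 0], [0, 0, 0], [0, 0, 0]]}}

```text
time: 39.55
tool_pos: [464.2, -431.2, 105.6]
tcp_rot: [3.14, -0.001, 0.118]
contact_force: [-0.2, 0.3, 0.3]
grip_width: 55.3
finger_force: 0.0
```

Run:
```python
from h import *
im=cap('wrist'); plan([464,-430.7,5.5],0.12); cal=optics.get_calibration('wrist')
for r in blocks(im,cal)[:3]: print(r)
```

```text
cur [ 464.2 -431.4  105.7] yaw 0.118 j6 0.58 -> off [-0.002, -0.007, 0.835] rot [0.0003, -0.0002, -0.0003]
(array([426., 137.]), np.int32(2474), (528.0, -565.8), np.float64(1.422), (84, 22))
(array([154., 201.]), np.int32(1562), (448.0, -345.7), np.float64(-0.157), (50, 33))
(array([258., 181.]), np.int32(743), (476.2, -429.4), np.float64(-1.452), (33, 29))
```

Request:
{"name": "send_rows", "arguments": {"offset": [[0, -0.005, 0.4], [0, -0.005, 0.7], [0, -0.005, 0.83], [0, -0.005, 0.83]], "delta_rot": [[0, 0, 0], [0, 0, 0], [0, 0, 0], [0, 0, 0]]}}

```text
time: 40.1
tool_pos: [463.6, -430.7, 4.7]
tcp_rot: [-3.141, 0.0, 0.118]
contact_force: [0.7, -0.4, 0.5]
grip_width: 54.8
finger_force: 0.0
```

Request:
{"name": "send_rows", "arguments": {"offset": [[0, 0, 0], [0, 0, 0], [0, 0, 0], [0, 0, 0], [0, 0, 0]], "delta_rot": [[0, 0, 0], [0, 0, 0], [0, 0, 0], [0, 0, 0], [0, 0, 0]], "grip": 0}}

```text
time: 40.72
tool_pos: [464.1, -431.3, 6.0]
tcp_rot: [3.14, -0.001, 0.118]
contact_force: [-1.3, 0.3, 6.3]
grip_width: 34.0
finger_force: 30.0
```

Request:
{"name": "send_rows", "arguments": {"offset": [[0, 0, -0.3], [0, 0, -0.7], [0, 0, -1], [0, 0, -1]], "delta_rot": [[0, 0, 0], [0, 0, 0.01], [0, 0, 0.0175], [0, 0, 0.0175]]}}

```text
time: 41.22
tool_pos: [464.8, -432.1, 127.9]
tcp_rot: [3.137, -0.004, 0.008]
contact_force: [-0.6, 0.2, -3.2]
grip_width: 33.7
finger_force: 30.0
```

Request:
{"name": "send_rows", "arguments": {"offset": [[0, -0.3, -0.3], [0, -0.7, -0.5], [0, -1, -0.5]], "delta_rot": [[0, 0, 0], [0, 0, 0], [0, 0, 0]]}}

```text
time: 41.6
tool_pos: [462.7, -309.3, 184.9]
tcp_rot: [3.141, -0.001, 0.009]
contact_force: [-0.2, -0.9, -2.6]
grip_width: 33.6
finger_force: 30.0
```

Request:
{"name": "send_rows", "arguments": {"offset": [[0.07, -0.5, 0], [0.15, -1, 0], [0.15, -1, 0]], "delta_rot": [[0, 0, 0], [0, 0, 0], [0, 0, 0]]}}

```text
time: 41.98
tool_pos: [479.1, -186.4, 183.1]
tcp_rot: [-3.139, 0.003, 0.014]
contact_force: [-0.0, -1.1, -1.5]
grip_width: 33.7
finger_force: 30.0
```

Request:
{"name": "send_rows", "arguments": {"offset": [[0.07, -0.5, 0], [0.15, -1, 0], [0.15, -1, 0]], "delta_rot": [[0, 0, 0], [0, 0, 0], [0, 0, 0]]}}

```text
time: 42.35
tool_pos: [496.4, -67.6, 183.4]
tcp_rot: [-3.14, 0.002, 0.013]
contact_force: [-0.1, -0.7, -2.2]
grip_width: 34.0
finger_force: 30.0
```

Request:
{"name": "send_rows", "arguments": {"offset": [[0.07, -0.5, 0], [0.15, -1, 0], [0.15, -1, 0]], "delta_rot": [[0, 0, 0], [0, 0, 0], [0, 0, 0]]}}

```text
time: 42.72
tool_pos: [513.8, 51.6, 183.5]
tcp_rot: [-3.141, 0.002, 0.013]
contact_force: [0.2, -0.7, -2.8]
grip_width: 33.4
finger_force: 30.0
```

Request:
{"name": "send_rows", "arguments": {"offset": [[0, -0.5, 0], [0, -0.9, 0], [0, -0.95, 0.3], [0, -0.95, 0.5], [0, -0.95, 0.5], [0, -0.95, 0.5]], "delta_rot": [[0, 0, 0], [0, 0, 0], [0, 0, 0], [0, 0, 0], [0, 0, 0], [0, 0, 0]]}}

```text
time: 43.48
tool_pos: [513.8, 162.3, 125.2]
tcp_rot: [3.141, -0.001, 0.006]
contact_force: [0.4, 0.6, -1.7]
grip_width: 33.9
finger_force: 30.0
```

Run:
```python
from h import *
plan([521,162,57],0.009); im=cap('wrist'); cal=optics.get_calibration('wrist')
for p in finder.pinpoint('casting1','wrist'): print(np.round(p['uv']),onz('wrist',p['uv'],65,cal)[:2].round(1),round(p['confidence'],2))
```

```text
cur [513.8 162.3 125.2] yaw 0.006 j6 1.73 -> off [0.059, 0.003, 0.569] rot [0.0, -0.0001, -0.0004]
[402. 104.] [589.5  57.3] 0.76
[258. 240.] [480.3 161.4] 0.62
[261.  96.] [594.  159.7] 0.58
```

Request:
{"name": "send_rows", "arguments": {"offset": [[0.06, 0, 0.25], [0.06, 0, 0.45], [0.06, 0, 0.57], [0.06, 0, 0.57], [0.06, 0, 0.57]], "delta_rot": [[0, 0, 0], [0, 0, 0], [0, 0, 0], [0, 0, 0], [0, 0, 0]]}}

```text
time: 44.2
tool_pos: [520.6, 163.6, 57.1]
tcp_rot: [-3.142, -0.001, 0.008]
contact_force: [0.1, -0.5, -2.6]
grip_width: 33.7
finger_force: 30.0
```

Request:
{"name": "send_rows", "arguments": {"offset": [[0, 0, 0], [0, 0, 0], [0, 0, 0], [0, 0, -0.4], [0, 0, -0.9], [0, 0, -1]], "delta_rot": [[0, 0, 0], [0, 0, 0], [0, 0, 0], [0, 0, 0], [0, 0, 0], [0, 0, 0]], "grip": 0.6}}

```text
time: 44.95
tool_pos: [522.2, 164.1, 180.6]
tcp_rot: [-3.14, -0.008, 0.008]
contact_force: [0.5, -0.6, -0.8]
grip_width: 55.2
finger_force: 0.0
```

Request:
{"name": "send_rows", "arguments": {"offset": [[-0.1, 0.5, -0.2], [-0.25, 1, -0.3], [-0.25, 1, -0.3]], "delta_rot": [[0, 0, 0], [0, 0, 0], [0, 0, 0]]}}

```text
time: 45.32
tool_pos: [490.3, 40.5, 212.6]
tcp_rot: [3.141, -0.0, 0.004]
contact_force: [0.7, 0.3, -0.1]
grip_width: 55.1
finger_force: 0.0
```

Request:
{"name": "send_rows", "arguments": {"offset": [[-0.1, 0.5, -0.2], [-0.25, 1, -0.3], [-0.25, 1, -0.3]], "delta_rot": [[0, 0, 0], [0, 0, 0], [0, 0, 0]]}}

```text
time: 45.7
tool_pos: [461.6, -79.3, 248.3]
tcp_rot: [3.141, -0.0, 0.003]
contact_force: [-0.5, -0.1, 0.2]
grip_width: 54.9
finger_force: 0.0
```

Request:
{"name": "send_rows", "arguments": {"offset": [[-0.1, 0.5, 0], [-0.25, 1, 0], [-0.25, 1, 0]], "delta_rot": [[0, 0, 0], [0, 0, 0], [0, 0, 0]]}}

```text
time: 46.08
tool_pos: [432.4, -199.1, 247.1]
tcp_rot: [-3.141, 0.001, 0.003]
contact_force: [-0.1, 0.3, -0.0]
grip_width: 55.0
finger_force: 0.0
```

Request:
{"name": "send_rows", "arguments": {"offset": [[-0.05, 0.5, 0], [-0.1, 1, 0], [-0.1, 1, 0], [-0.1, 1, 0]], "delta_rot": [[0, 0, 0], [0, 0, 0], [0, 0, 0], [0, 0, 0]]}}

```text
time: 46.58
tool_pos: [422.6, -315.2, 247.4]
tcp_rot: [-3.139, 0.001, 0.009]
contact_force: [0.4, -0.1, 1.1]
grip_width: 55.2
finger_force: 0.0
```

Run:
```python
from h import *
im=cap('wrist'); cal=optics.get_calibration('wrist')
for r in blocks(im,cal): 
    if 40<r[4][0]<62: print(r)
for p in finder.pinpoint('casting1','wrist'): print(np.round(p['uv']),onz('wrist',p['uv'],15,cal)[:2].round(1),p['confidence'])
plan([445.5,-344.7,100],-0.158)
```

```text
(array([280., 145.]), np.int32(829), (445.6, -344.6), np.float64(-0.154), (55, 34))
(array([228., 220.]), np.int32(185), (343.8, -274.7), np.float64(-1.56), (45, 16))
[494. 176.] [ 405.7 -643.8] 0.83
[417.   3.] [ 614.7 -502.5] 0.8
[278. 146.] [ 443.5 -343. ] 0.77
[344. 225.] [ 328.7 -442.1] 0.61
cur [ 422.7 -315.   248. ] yaw 0.01 j6 0.77 -> off [0.188, 0.25, 1.233] rot [-0.0002, 0.0001, 0.0268]
```

Request:
{"name": "send_rows", "arguments": {"offset": [[0.1, 0.15, 0.4], [0.19, 0.25, 0.8], [0.19, 0.25, 1], [0.19, 0.25, 1]], "delta_rot": [[0, 0, 0.026], [0, 0, 0.026], [0, 0, 0.026], [0, 0, 0.026]]}}

```text
time: 47.18
tool_pos: [444.7, -344.7, 126.7]
tcp_rot: [-3.139, 0.003, -0.154]
contact_force: [0.2, -1.0, 0.9]
grip_width: 55.0
finger_force: 0.0
```

Request:
{"name": "send_rows", "arguments": {"offset": [[0, 0, 0.2], [0, 0, 0.23], [0, 0, 0.23]], "delta_rot": [[0, 0, 0], [0, 0, 0], [0, 0, 0]]}}

```text
time: 47.55
tool_pos: [445.6, -346.9, 102.1]
tcp_rot: [3.141, -0.001, -0.155]
contact_force: [0.4, -0.2, 0.9]
grip_width: 55.2
finger_force: 0.0
```

Run:
```python
from h import *
im=cap('wrist'); plan([445.6,-344.6,5.5],-0.155); cal=optics.get_calibration('wrist')
for r in blocks(im,cal)[:3]: print(r)
```

```text
cur [ 445.6 -347.2  102.2] yaw -0.155 j6 0.93 -> off [-0.005, -0.022, 0.806] rot [0.0002, -0.0003, -0.0]
(array([ 51., 154.]), np.int32(1459), (493.1, -180.2), np.float64(1.566), (57, 56))
(array([494.,  48.]), np.int32(1242), (532.0, -536.7), np.float64(1.417), (28, 23))
(array([ 20., 206.]), np.int32(1061), (468.1, -152.3), np.float64(1.223), (40, 26))
```

Request:
{"name": "send_rows", "arguments": {"offset": [[0, -0.02, 0.4], [0, -0.02, 0.7], [0, -0.02, 0.805], [0, -0.02, 0.805]], "delta_rot": [[0, 0, 0], [0, 0, 0], [0, 0, 0], [0, 0, 0]]}}

```text
time: 48.1
tool_pos: [445.6, -344.9, 4.6]
tcp_rot: [3.141, -0.0, -0.156]
contact_force: [-0.3, 0.4, -0.1]
grip_width: 55.2
finger_force: 0.0
```

Request:
{"name": "send_rows", "arguments": {"offset": [[0, 0, 0], [0, 0, 0], [0, 0, 0], [0, 0, 0], [0, 0, 0]], "delta_rot": [[0, 0, 0], [0, 0, 0], [0, 0, 0], [0, 0, 0], [0, 0, 0]], "grip": 0}}

```text
time: 48.72
tool_pos: [445.8, -345.0, 5.2]
tcp_rot: [3.141, -0.001, -0.155]
contact_force: [-0.5, 1.3, 6.2]
grip_width: 33.5
finger_force: 30.0
```

Request:
{"name": "send_rows", "arguments": {"offset": [[0, 0, -0.3], [0, 0, -0.7], [0, 0, -1], [0, 0, -1]], "delta_rot": [[0, 0, 0], [0, 0, -0.01], [0, 0, -0.026], [0, 0, -0.026]]}}

```text
time: 49.22
tool_pos: [446.5, -345.7, 127.0]
tcp_rot: [3.137, -0.004, 0.008]
contact_force: [-0.1, -0.3, -2.8]
grip_width: 33.7
finger_force: 30.0
```

Request:
{"name": "send_rows", "arguments": {"offset": [[0, -0.1, -0.3], [0, -0.5, -0.5], [0, -1, -0.5], [0, -1, -0.5]], "delta_rot": [[0, 0, 0], [0, 0, 0], [0, 0, 0], [0, 0, 0]]}}

```text
time: 49.72
tool_pos: [443.3, -220.7, 182.9]
tcp_rot: [-3.139, 0.003, 0.011]
contact_force: [0.2, -0.9, -1.7]
grip_width: 34.0
finger_force: 30.0
```

Request:
{"name": "send_rows", "arguments": {"offset": [[0.15, -0.5, 0], [0.3, -1, 0], [0.3, -1, 0]], "delta_rot": [[0, 0, 0], [0, 0, 0], [0, 0, 0]]}}

```text
time: 50.1
tool_pos: [479.6, -101.2, 182.8]
tcp_rot: [-3.14, 0.002, 0.012]
contact_force: [-0.6, -0.1, -2.2]
grip_width: 34.0
finger_force: 30.0
```

Request:
{"name": "send_rows", "arguments": {"offset": [[0.15, -0.5, 0], [0.35, -1, 0], [0.35, -1, 0]], "delta_rot": [[0, 0, 0], [0, 0, 0], [0, 0, 0]]}}

```text
time: 50.48
tool_pos: [521.2, 18.1, 182.8]
tcp_rot: [-3.141, 0.001, 0.011]
contact_force: [-0.2, -0.1, -2.3]
grip_width: 33.5
finger_force: 30.0
```

Request:
{"name": "send_rows", "arguments": {"offset": [[0, -0.3, 0], [0, -0.38, 0.2], [0, -0.38, 0.5], [0, -0.38, 0.5], [0, -0.38, 0.5]], "delta_rot": [[0, 0, 0], [0, 0, 0], [0, 0, 0], [0, 0, 0], [0, 0, 0]]}}

```text
time: 51.1
tool_pos: [520.8, 60.3, 124.7]
tcp_rot: [3.141, -0.001, 0.006]
contact_force: [0.9, 0.6, -0.8]
grip_width: 33.8
finger_force: 30.0
```

Run:
```python
from h import *
plan([521,60,57],0.009)
```

```text
cur [520.8  60.3 124.7] yaw 0.006 j6 1.53 -> off [0.002, 0.003, 0.564] rot [0.0001, -0.0001, -0.0004]
```

Request:
{"name": "send_rows", "arguments": {"offset": [[0, 0, 0.25], [0, 0, 0.45], [0, 0, 0.57], [0, 0, 0.57], [0, 0, 0.57]], "delta_rot": [[0, 0, 0], [0, 0, 0], [0, 0, 0], [0, 0, 0], [0, 0, 0]]}}

```text
time: 51.72
tool_pos: [520.8, 61.4, 56.7]
tcp_rot: [3.141, -0.002, 0.008]
contact_force: [-0.2, -0.8, -1.5]
grip_width: 33.7
finger_force: 30.0
```

Request:
{"name": "send_rows", "arguments": {"offset": [[0, 0, 0], [0, 0, 0], [0, 0, 0], [0, 0, -0.4], [0, 0, -0.9], [0, 0, -1]], "delta_rot": [[0, 0, 0], [0, 0, 0], [0, 0, 0], [0, 0, 0], [0, 0, 0], [0, 0, 0]], "grip": 0.6}}

```text
time: 52.48
tool_pos: [522.2, 61.6, 179.8]
tcp_rot: [3.141, -0.008, 0.008]
contact_force: [-0.5, -1.4, -1.4]
grip_width: 55.0
finger_force: 0.0
```

Request:
{"name": "send_rows", "arguments": {"offset": [[-0.2, 0.2, -0.3], [-0.5, 0.3, -0.7], [-0.8, 0.3, -1], [-0.8, 0.3, -1], [-0.8, 0.3, -1], [-0.8, 0.3, -1]], "delta_rot": [[0, 0, 0], [0, 0, 0], [0, 0, 0], [0, 0, 0], [0, 0, 0], [0, 0, 0]]}}

```text
time: 53.22
tool_pos: [424.5, 24.9, 294.1]
tcp_rot: [-3.141, 0.003, 0.008]
contact_force: [0.2, 0.2, -0.3]
grip_width: 55.6
finger_force: 0.0
```

Run:
```python
from h import *
plan([450,20,280],0); im=cap('wrist','w9.png'); cal=optics.get_calibration('wrist')
for p in finder.pinpoint('casting1','wrist'): print(np.round(p['uv']),onz('wrist',p['uv'],65,cal)[:2].round(1),round(p['confidence'],2))
h=cv2.cvtColor(im,cv2.COLOR_RGB2HSV); H,S,V=[h[:,:,i].astype(int) for i in range(3)]; up=(np.arange(384)<215)[:,None]
for r in rect(up&(H>=5)&(H<20)&(S>120)&(V>110),'wrist',28,cal): print('org28',r)
for r in rect(up&(H>=21)&(H<35)&(S>110)&(V>110),'wrist',0,cal)[:5]: print('yel0',r)
for nm,m in(('red',((H>=173)|(H<5))),('orange',(H>=5)&(H<20))): print(nm,[(np.round(r[0]),r[1],r[2],r[3]) for r in rect(up&m&(S>120)&(V>100),'wrist',55 if nm=='red' else 89,cal)])
cap('scene');print('chips',[(np.round(p['uv']),round(p['confidence'],2)) for p in finder.pinpoint('chip1','scene')])
```

```text
cur [424.5  24.9 294.1] yaw 0.008 j6 1.44 -> off [0.213, 0.043, 0.117] rot [-0.0, 0.0005, 0.0013]
[226.  87.] [518.5  64.5] 0.85
[149.  17.] [596.9 155. ] 0.84
[149.  83.] [522.5 161.4] 0.83
[231.  24.] [590.6  57.7] 0.6
org28 (array([413.,  36.]), np.int32(1498), (592.6, -185.3), np.float64(-0.039), (72, 48))
org28 (array([403., 132.]), np.int32(66), (461.5, -186.5), np.float64(1.293), (31, 4))
org28 (array([84., 32.]), np.int32(51), (587.2, 254.5), np.float64(-0.156), (16, 5))
yel0 (array([193., 115.]), np.int32(1111), (481.8, 125.1), np.float64(-1.562), (275, 9))
yel0 (array([396.,  48.]), np.int32(667), (589.8, -187.2), np.float64(-0.038), (92, 66))
yel0 (array([392., 101.]), np.int32(94), (504.8, -176.5), np.float64(0.417), (19, 10))
yel0 (array([78., 34.]), np.int32(66), (590.4, 278.3), np.float64(-1.562), (12, 9))
yel0 (array([92., 87.]), np.int32(59), (521.0, 269.4), np.float64(-0.148), (13, 9))
red [(array([155., 204.]), np.int32(322), (358.4, 175.1), np.float64(1.213)), (array([371., 123.]), np.int32(86), (475.2, -126.9), np.float64(1.345)), (array([172., 186.]), np.int32(56), (385.5, 146.8), np.float64(1.125))]
orange [(array([413.,  36.]), np.int32(1504), (579.1, -155.1), np.float64(-0.039)), (array([403., 132.]), np.int32(66), (466.9, -156.1), np.float64(1.293)), (array([84., 33.]), np.int32(53), (574.1, 221.6), np.float64(-0.242))]
chips [(array([376., 206.]), 0.52), (array([379., 223.]), 0.47), (array([381., 215.]), 0.45), (array([345., 191.]), 0.39), (array([345., 167.]), 0.39)]
```

View pics/w9.png

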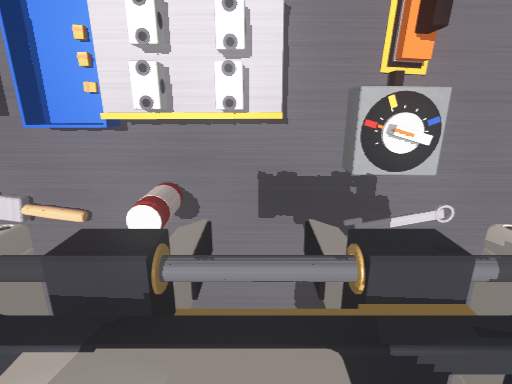

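All four blocks lie flat between the rails at (144,20), (230,24), (148,85) and (229,85). The pointer (403,132) is on red, with direction 1.293 against the wanted 1.304. The scraper is in its outline at top right, and the chips are in the tray.

```bash
python3 -c "
from h import *
print(ticket.close_job())"
```

```text
the job is handed in; nothing more can be done
None
```

The job is handed in, and the last pictures showed all the chips in the tray, the scraper in its outline, the dial on red and all four clamp blocks flat on the plate; closing the job returned no verdict.

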